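# Pattern board from the slotted rack to the copy stand

### The arm

A 6-joint arm with a two-finger parallel gripper is mounted at the origin on a cart in front of the work surface, level with it; the furniture and walls round the work are solid. World frame = base frame: x ahead of the robot, y to its left, z up, the work surface at z = 0. Lengths are in mm, angles in rad, forces in N, time in s.
With the tool pointing down it reaches from about 400 to 925 mm from the base axis. Payload 12.5 kg.
Tool frame: the origin (TCP) lies midway between the tips of the shut fingers; the grasp point (between the pads) lies 19 mm behind it; z points along the fingers, y is the line along which they close (so a half turn about z gives the same grasp; the last joint's range is limited). The gripper opens to 95 mm and grips with 3 to 60 N. Pads are 20 mm wide; open, the fingers measure 119 mm over their backs; the gripper's body (75 mm by 180 mm) begins 59 mm behind the grasp point.
Start: joints at [-1.369, 0.491, 1.559, -0, 1.092, -0.106], TCP at [189.375, -595.641, 176.061] pointing down, gripper open.
Joint ranges: [-3.1, 3.1], [-0.84, 2.19], [0.05, 2.79], [-1.13, 4.28], [0.06, 2.93], [-2.69, 2.69]. Speed limits (rad/s): [2.22, 2.22, 2.79, 3.14, 3.14, 3.14].

### API

Orientations are given as [roll, pitch, yaw] about the fixed x, y, z axes, in that order (R = Rz(yaw) Ry(pitch) Rx(roll)).
In Python, from cell import env gives the robot as it stands.
- The arm moves only by the tool carry_out, never from a script. Its argument "series" is a list of rows, each a list of 4 numbers: the shift along the world's x, y, z normalised to -1 to 1, where 1 is 5 cm, then the turn about the world's z normalised to -1 to 1, where 1 is 6 degrees. In form: [[x, y, z, turn], ...]. A call has exactly 5 rows; each row shifts and turns the commanded pose from where the row before left it; what a row does not reach is not made up. A row lasts 1/10 s, in which the tool goes at most 50 mm and 8.59 degrees, less where a joint would pass 70% of its speed; a pose out of reach is approached as far as the arm can. A call with a number of a shift or a turn outside -1 to 1 is refused whole. A call with a gripper value outside its range is refused whole. "fingers" is the closure, from -1 (fully open) to 1 (shut), set as the call begins (left out, the last holds). The fingers move at their own pace and stop on an object; the grip force is fixed at half the most. Time passes only in rows, so rows that do not move let the fingers close, or fill a call up. It gives the time, the measured TCP pose, the force, the opening and the grip force at its end, in the units of the state.
- env.state(): the state, without advancing time (a new reading comes with each control period).
- env.read_camera(name): name is "scene" or "side" or "wrist"; returns the picture (420x560x3 uint8, red, green, blue); there is no depth.
- env.calibration(name): a dict with "K" (3x3 intrinsics, pixels), "pose" (4x4, takes a point from camera to world coordinates). Camera axes: x right, y down, z forward; pixel columns grow to the right and rows downward; lengths in mm; the calibration is good to about 2 mm. A picture is of the moment at which its call begins: read the wrist's pose just before it. calibration takes no time and is no camera call; for the wrist camera it gives the pose at the moment of the call.
- env.job_done(): hands the job in; it is judged then, once.
Trained networks look in the newest picture that a camera, given by its name, has taken for a name from the list of things; names that differ only in an ending like _2 or _b are one class to them, and where a whole thing is asked for, a point or a joint stands for the part that bears it (a point fixed in the world has none). Each returns a list of dicts, best first, with "conf" (0 to 1); they miss things now and then, are a little off and sometimes report something else, mostly with a low value. They report only what shows in the picture. A call takes as long as a camera call.
- env.look_for(camera, label): "position" ([row, column] as shares, 0 to 1, of the picture: columns of its width, rows of its height, amid what is visible of it).
The state is a dict: "t": time; "joints": joint angles; "qvel": joint speeds; "tau": joint torques, N m; "eef_pos": TCP position; "tcp_rot": TCP orientation; "ft_force": force on the tool from outside, world axes, zero at the start; "moment": the same for the moment, N m; "opening": opening from 0.0 (shut) to 1.0 (fully open); "grip_force": force on a finger pad.
Only numpy, scipy, OpenCV 4.12 (cv2) and the standard library are available. Lean on these libraries where they do the work, as an engineer would, in place of code of your own. Each camera call takes 0.05 s, during which the arm holds its last target. There are 200 camera calls.

### The job

Draw the round-topped pattern board up out of the slotted rack, leaving the other two boards in it. Set it down, without dropping it, on the ledge of the copy stand, upright, centred on the backrest and leaning flat against it, and let go. Then slide the stand's wooden stop along the ledge until it touches the side edge of the board, with the board still standing in front of the backrest.

Things in the scene. Friction and masses are not known exactly. Their poses are not given: they have to be found in the camera images.
- board_arched: Loose plywood pattern board 120 mm wide, 8 mm thick, 150 mm tall, about 0.13 kg, standing on edge in one of the rack's three slots (which one changes). Origin: middle of its straight lower edge; x along its width, y through its thickness, z up to its top. This one has a half-round top: full width up to 90 mm, above that a half circle of 60 mm radius. This is the board to take.
- board_pointed: Loose plywood pattern board 120 mm wide, 8 mm thick, 150 mm tall, about 0.13 kg, standing on edge in one of the rack's three slots (which one changes). Origin: middle of its straight lower edge; x along its width, y through its thickness, z up to its top. This one has a pointed top (a gable with its peak in the middle). It stays in the rack.
- board_stepped: Loose plywood pattern board 120 mm wide, 8 mm thick, 150 mm tall, about 0.13 kg, standing on edge in one of the rack's three slots (which one changes). Origin: middle of its straight lower edge; x along its width, y through its thickness, z up to its top. This one has a stepped top: above 90 mm only the middle 60 mm of the width goes on up. It stays in the rack.
- rack: Fixed wooden rack 152 x 208 mm, 58 mm high; three slots along its x at y = -62, 0, +62 mm. Origin: centre of its underside; z up. The boards stand on its floor, 12 mm up, held at both ends by guide strips 55 mm high that leave 11 mm for the 8 mm board, between end rails 128 mm apart.
- stand: Fixed dark wooden copy stand, base 142 x 236 mm. Origin: centre of its footprint's width, on the bench, 60 mm behind the base's front edge; its x points from the front (open side, ledge) to the back, z up.
- backrest: Leaning backrest with ledge, tipped back 0.32 rad. Origin: corner of ledge top and backrest face, mid-backrest, 34 mm above the bench. x into the backrest, y along the ledge, z up the face. Face x = 0, 140 wide, 85 high, 12 thick. Ledge top z = 0, to x = -58, y -148 to 100 mm; 5 mm high lip at x = -24. A board set properly has its origin at x = -4 mm, z = 0, its thickness along x.
- stop (a joint): Pale wooden stop on the ledge; slides along the backrest's +y; value in m, 0 to 0.10, 0 at the outer end; 1.5 N friction. Its inner face is at y = -0.120 + value in the backrest's frame. 24 mm long along y, 35 mm high near the backrest; from x = -28 to -62 mm a thumb block 61 mm high.
- stop_face (a point): Point on the stop's inner face, the one that is to touch the board's side edge, at the corner of ledge and backrest; axes as the backrest's.
- stop_push (a point): Middle of the upper part of the outer (-y) face of the stop's thumb block, 45 mm above the ledge, where it can be pushed; axes as the backrest's.

How it is judged:
By the outcome, as a careful person would: the job done as asked, in the order asked, and still so for the second after the job is handed in, with the robot touching nothing.
It also fails if it takes over 54 s, if anything falls off the work surface, if the arm or the gripper's body presses on something with over 40 N, if the wrist force passes 120 N, or if a joint passes its speed limit or range.

## Working session

There is one attempt and no reset: what is moved stays moved. The work goes in short steps, Python scripts to look and compute and a tool call to move; the robot and the scene stay as the last step left them, time stands still between calls to the robot, and variables do not carry over. Pictures are saved under pics/ and viewed, at most 10 in all, crops included, and the job is handed in when it is done.

Besides the shell and the picture viewer there is one more tool, called after ">>>" as a command line: name --pt "numbers of a row" for each row, then --argument value for the rest. carry_out: Moves the arm, as the interface text tells. Its arguments: {"type":"object","properties":{"series":{"type":"array","items":{"type":"array","items":{"type":"number","minimum":-1,"maximum":1}}},"fingers":{"type":"number"}},"required":["series"]}

```bash
ls; mkdir -p pics
python3 - <<'E'
from cell import env
import cv2,numpy as np
s=env.state();print(s)
for c in ["scene","side"]:
    im=env.read_camera(c);cv2.imwrite(f"pics/{c}0.png",im[:,:,::-1])
    k=env.calibration(c);print(c,np.round(k["K"],1).tolist(),np.round(k["pose"],3).tolist())
    for l in ["board_arched","board_pointed","board_stepped","rack","stand","backrest","stop","stop_push","stop_face"]:
        print(l,[(round(d["conf"],2),round(d["position"][1]*560),round(d["position"][0]*420)) for d in env.look_for(c,l)[:3]])
E
```

```text
pics
{'t': 0.0, 'joints': array([-1.36860297e+00,  4.91569885e-01,  1.55945471e+00,  1.02727372e-05,
        1.09169428e+00, -1.05606476e-01]), 'qvel': array([ 0.00091083,  0.00042405,  0.00060848,  0.00170168, -0.00055993,
        0.00032796]), 'tau': array([ 2.14927146e-03, -6.12636709e+01, -2.58180535e+01,  6.93016173e-02,
        4.82661696e-02, -1.15674779e-04]), 'eef_pos': array([ 189.31400476, -595.33642776,  175.45354743]), 'tcp_rot': array([-3.14047367e+00, -1.27774725e-04,  3.07795016e-01]), 'ft_force': array([ 0.40677449, -0.39821981,  0.5672209 ]), 'moment': array([-0.00803789, -0.04848472, -0.00029724]), 'grip_force': 0.0, 'opening': 1.0010667655483625}
scene [[428.1, 0.0, 275.2], [0.0, 428.1, 215.9], [0.0, 0.0, 1.0]] [[-0.676, -0.408, 0.614, -104.84], [-0.737, 0.354, -0.576, 494.601], [0.017, -0.842, -0.54, 570.967], [0.0, 0.0, 0.0, 1.0]]
board_arched [(0.52, 324, 164)]
board_pointed [(0.72, 310, 187), (0.51, 216, 232)]
board_stepped []
rack [(0.89, 293, 209)]
stand [(0.82, 165, 268)]
backrest [(0.67, 160, 261), (0.48, 214, 233)]
stop [(0.61, 213, 234)]
stop_push [(0.59, 213, 235)]
stop_face [(0.56, 215, 230)]
side [[399.6, 0.0, 284.9], [0.0, 399.6, 203.0], [0.0, 0.0, 1.0]] [[0.79, 0.366, -0.492, 933.373], [0.613, -0.472, 0.634, -601.813], [0.0, -0.802, -0.597, 612.458], [0.0, 0.0, 0.0, 1.0]]
board_arched [(0.7, 214, 242)]
board_pointed [(0.59, 237, 227)]
board_stepped [(0.71, 187, 258)]
rack [(0.89, 214, 279)]
stand [(0.8, 340, 180)]
backrest [(0.67, 334, 170)]
stop [(0.73, 319, 178)]
stop_push [(0.75, 320, 181)]
stop_face [(0.67, 322, 176), (0.63, 216, 243)]
```

```bash
python3 -c "
import cv2
for c,(x,y) in dict(scene=(80,100),side=(120,100)).items():
    im=cv2.imread(f'pics/{c}0.png')[y:y+230,x:x+300]
    cv2.imwrite(f'pics/{c}0z.png',cv2.resize(im,None,fx=2.6,fy=2.6,interpolation=cv2.INTER_CUBIC))"
```

```text
(no output)
```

View pics/scene0z.png

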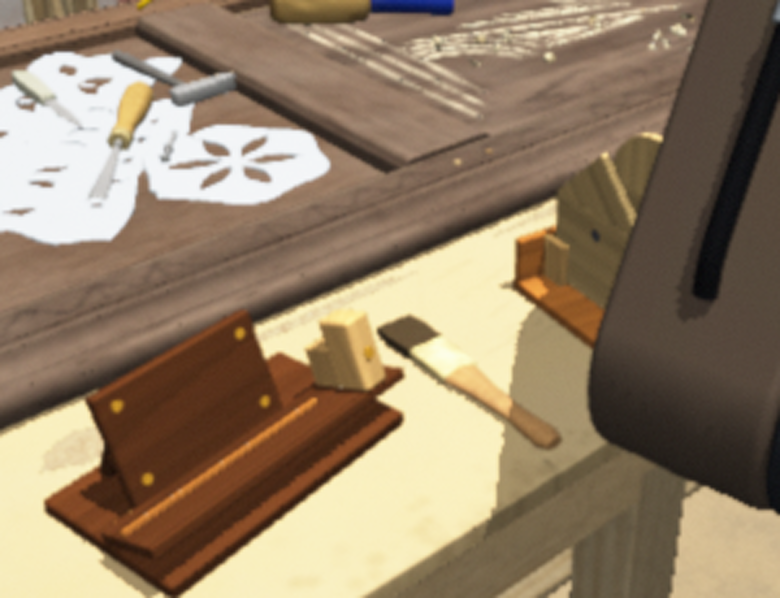

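View pics/side0z.png

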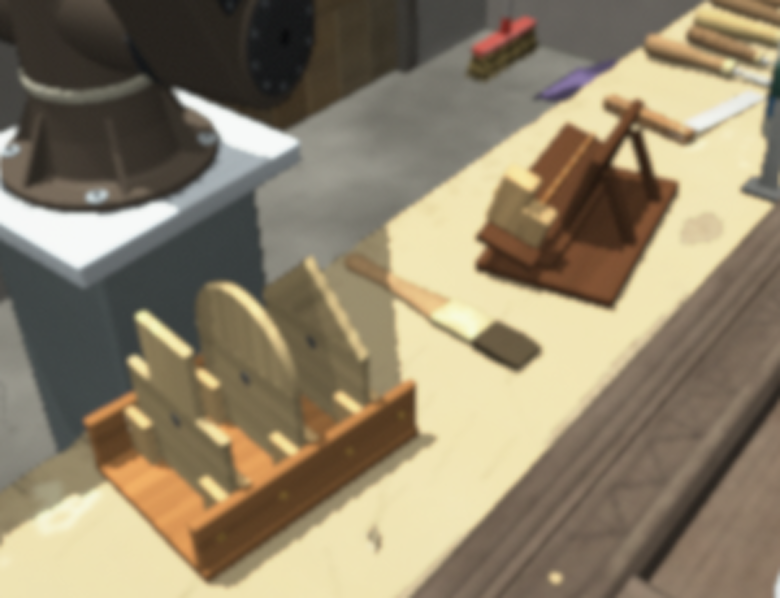

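```bash
cat > h.py <<'E'
import numpy as np
from cell import env
from scipy.optimize import least_squares
def proj(c,P):
    k=env.calibration(c);T=np.linalg.inv(k["pose"]);p=(T[:3,:3]@np.atleast_2d(P).T).T+T[:3,3]
    q=(k["K"]@p.T).T;return q[:,:2]/q[:,2:]
def unproj(c,uv,z):
    k=env.calibration(c);d=k["pose"][:3,:3]@np.linalg.inv(k["K"])@np.array([*uv,1.]);o=k["pose"][:3,3]
    return o+d*(z-o[2])/d[2]
def full(c,p): return np.array(p)/2.6+np.array({'scene':(80,100),'side':(120,100)}[c])
def W(x,y,a,P):
    c,s=np.cos(a),np.sin(a);P=np.atleast_2d(P).astype(float)
    return np.c_[x+c*P[:,0]-s*P[:,1],y+s*P[:,0]+c*P[:,1],P[:,2]]
def B(P): # backrest -> frame at corner, z up
    P=np.atleast_2d(P).astype(float);c,s=np.cos(.32),np.sin(.32)
    return np.c_[c*P[:,0]+s*P[:,2],P[:,1],34-s*P[:,0]+c*P[:,2]]
def fit(obs,x0,f=lambda P:P):
    cams=[o[0] for o in obs];px=np.array([o[1] for o in obs],float);M=f(np.array([o[2] for o in obs]))
    def r(v):
        w=W(*v,M);return np.concatenate([proj(c,w[i])[0]-px[i] for i,c in enumerate(cams)])
    s=least_squares(r,x0,loss='soft_l1',f_scale=1.5);print(np.round(s.x,3));print(np.round(r(s.x).reshape(-1,2),1).tolist());return s.x
E
python3 - <<'E'
from h import *
F=lambda c,p,m:(c,full(c,p),m)
rk=[F('side',(195,533),(76,-104,58)),F('side',(415,383),(76,104,58)),F('side',(207,578),(76,-104,0)),F('side',(415,436),(76,104,0)),F('side',(86,422),(-76,-104,58)),F('scene',(517,240),(76,104,58)),F('scene',(515,285),(76,104,0))]
for c,p in [('side',(305,495)),]: print(unproj(c,full(c,p),58))
fit(rk,[500,-400,0])
bk=[F('scene',(88,400),(0,70,85)),F('scene',(245,312),(0,-70,85)),F('scene',(283,405),(0,-70,0)),F('scene',(403,375),(-58,-148,0)),F('scene',(152,550),(-58,100,0)),F('side',(640,103),(0,-70,85)),F('side',(480,238),(-58,-148,0)), F('scene',(330,312),(-62,-144+24*0,61))]
fit(bk[:-1],[600,0,0],B)
E
```

```text
[ 570.25173523 -272.97887895   58.        ]
[ 4.71576e+02 -2.29844e+02 -1.17000e-01]
[[-0.1, 0.1], [0.4, -0.9], [-0.4, 3.5], [0.6, -1.1], [-4.0, -1.2], [-0.9, -1.9], [-0.6, 0.9]]
[494.044 224.895  81.905]
[[0.4, 0.7], [-0.0, -1.4], [-0.8, 0.7], [-1.4, -4.1], [-0.3, -0.1], [-18.3, 19.8], [-0.7, -2.7]]
```

>>> carry_out --pt "0.4 0.6 0.4 -0.4" --pt "0.5 0.7 0.4 -0.4" --pt "0.6 0.7 0.3 -0.4" --pt "0.6 0.7 0.3 -0.4" --pt "0.6 0.7 0.2 -0.4" --fingers 0

```text
t: 1.5
eef_pos: [325.3, -424.3, 257.2]
tcp_rot: [3.14, -0.001, 0.096]
ft_force: [1.1, 0.0, -0.7]
opening: 0.637
grip_force: 0.0
```

>>> carry_out --pt "0.6 0.8 0.2 -0.4" --pt "0.6 0.8 0.2 -0.4" --pt "0.6 0.8 0 -0.4" --pt "0.6 0.8 0 -0.4" --pt "0.5 0.6 0 -0.5"

```text
t: 2.0
eef_pos: [469.3, -234.8, 276.1]
tcp_rot: [3.141, -0.001, -0.122]
ft_force: [0.3, -1.4, -0.3]
opening: 0.502
grip_force: 0.0
```

>>> carry_out --pt "0 0 0 0" --pt "0 0 0 0" --pt "0 0 0 0" --pt "0 0 0 0" --pt "0 0 0 0"

```text
t: 2.5
eef_pos: [467.7, -238.0, 275.7]
tcp_rot: [3.141, 0.0, -0.123]
ft_force: [1.1, -0.0, -0.4]
opening: 0.501
grip_force: 0.0
```

Run:
```python
from h import *
import cv2
F=lambda c,p,m:(c,full(c,p),m)
bk=[F('scene',(88,400),(0,70,85)),F('scene',(245,312),(0,-70,85)),F('scene',(283,405),(0,-70,0)),F('scene',(403,375),(-58,-148,0)),F('scene',(152,550),(-58,100,0)),F('side',(640,103),(0,70,85)),F('side',(480,238),(-58,-148,0))]
fit(bk,[494,225,.22],B)
s=env.state();print(s['t'],s['eef_pos'],s['tcp_rot'],s['opening'])
for c in ['wrist','scene']:
    im=env.read_camera(c)
    k=env.calibration(c);print(np.round(k['pose'],3).tolist(),np.round(k['K'][0],1));cv2.imwrite(f'pics/{c}1.png',im[:,:,::-1])
```

```text
[4.94969e+02 2.24178e+02 2.13000e-01]
[[0.4, 0.1], [0.4, -1.7], [-0.5, 0.4], [-1.0, -4.1], [-0.9, -0.6], [-1.9, -3.9], [-1.0, -2.7]]
2.5 [ 467.68768604 -238.03827727  275.68687557] [ 3.14148440e+00  1.94910947e-05 -1.23005403e-01] 0.5005380849551344
[[-0.122, -0.96, -0.254, 537.975], [-0.993, 0.118, 0.03, -246.509], [0.001, 0.256, -0.967, 484.686], [0.0, 0.0, 0.0, 1.0]] [293.1   0.  276.5]
[[-0.676, -0.408, 0.614, -104.84], [-0.737, 0.354, -0.576, 494.601], [0.017, -0.842, -0.54, 570.967], [0.0, 0.0, 0.0, 1.0]] [428.1   0.  275.2]
```

View pics/wrist1.png

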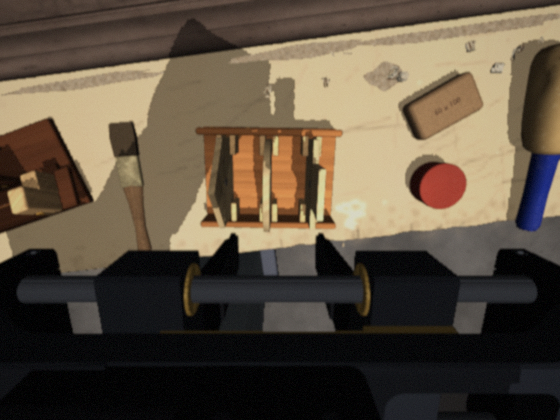

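Run:
```python
from h import *
import cv2
for p in [(197,131),(342,132),(202,226),(335,226)]: print(unproj('wrist',p,58).round(1))
rk=[('wrist',p,m) for p,m in [((196,129),(76,104,58)),((342,130),(76,-104,58)),((202,227),(-76,104,58)),((336,227),(-76,-104,58))]]
fit(rk,[472,-230,-.117])
F=lambda c,p,m:(c,full(c,p),m)
rk+=[F('side',(195,533),(76,-104,58)),F('side',(415,383),(76,104,58)),F('side',(207,578),(76,-104,0)),F('side',(415,436),(76,104,0)),F('scene',(517,240),(76,104,58)),F('scene',(515,285),(76,104,0))]
v=fit(rk,[472,-230,-.117])
for m in [(0,0,162),(0,0,110),(60,0,100),(-60,0,100),(60,0,12)]: print(m,proj('wrist',W(*v,m)).round(1))
im=cv2.imread('pics/wrist1.png')[115:245,185:355]
cv2.imwrite('pics/w1z.png',cv2.resize(im,None,fx=4.5,fy=4.5,interpolation=cv2.INTER_CUBIC))
```

```text
[ 552.2 -135.8   58. ]
[ 526.  -338.2   58. ]
[ 413.2 -116.7   58. ]
[ 388.3 -318.5   58. ]
[ 4.68582e+02 -2.27197e+02 -1.29000e-01]
[[-1.1, -1.5], [1.1, -1.5], [-0.7, 3.3], [0.7, 4.0]]
[ 4.69503e+02 -2.27742e+02 -1.27000e-01]
[[-0.9, -2.1], [1.4, -2.3], [-0.4, 2.7], [1.1, 3.3], [-0.7, -1.4], [0.3, -1.4], [-1.0, 2.1], [0.5, -1.6], [-1.0, -1.5], [-0.7, 1.3]]
(0, 0, 162) [[267.2 196.1]]
(0, 0, 110) [[268.4 187.5]]
(60, 0, 100) [[268.5 139.8]]
(-60, 0, 100) [[268.7 228.9]]
(60, 0, 12) [[270.  138.3]]
```

View pics/w1z.png

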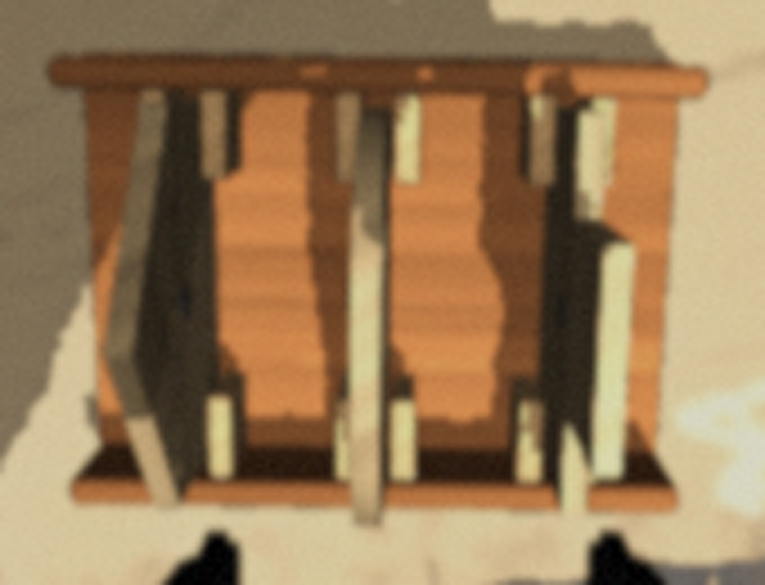

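>>> carry_out --pt "0.02 0.22 -0.3 -0.04" --pt "0 0 -0.9 0" --pt "0 0 -0.9 0" --pt "0 0 -0.9 0" --pt "0 0 -0.3 0"

```text
t: 3.1
eef_pos: [467.4, -225.5, 107.0]
tcp_rot: [-3.139, 0.005, -0.126]
ft_force: [-0.4, 0.2, 1.1]
opening: 0.498
grip_force: 0.0
```

>>> carry_out --pt "0 0 0 0" --pt "0 0 0 0" --pt "0 0 0 0" --pt "0 0 0 0" --pt "0 0 0 0" --fingers 1

```text
t: 3.6
eef_pos: [469.5, -226.4, 111.6]
tcp_rot: [3.141, -0.001, -0.126]
ft_force: [0.4, 0.2, -0.3]
opening: 0.137
grip_force: 0.0
```

>>> carry_out --pt "0 0 0 0" --pt "0 0 0 0" --pt "0 0 0 0" --pt "0 0 0 0" --pt "0 0 0 0"

```text
t: 4.1
eef_pos: [469.4, -226.4, 111.3]
tcp_rot: [3.141, -0.001, -0.126]
ft_force: [-1.0, 0.2, 6.3]
opening: 0.079
grip_force: 30.0
```

>>> carry_out --pt "0 0 0.2 0" --pt "0 0 0.3 0" --pt "0 0 0.4 0" --pt "0 0 0.5 0" --pt "0 0 0.5 0"

```text
t: 4.6
eef_pos: [469.0, -226.0, 207.0]
tcp_rot: [-3.141, 0.0, -0.126]
ft_force: [-0.2, 0.1, -1.2]
opening: 0.081
grip_force: 30.0
```

>>> carry_out --pt "0 0 0.5 0" --pt "0 0 0.5 0" --pt "0 0 0.4 0" --pt "0 0 0.3 0" --pt "0 0 0 0"

```text
t: 5.1
eef_pos: [469.7, -226.4, 292.9]
tcp_rot: [3.14, -0.003, -0.126]
ft_force: [0.6, 0.3, -1.4]
opening: 0.079
grip_force: 30.0
```

Run:
```python
from h import *
import cv2
s=env.state();print(s['t'],s['eef_pos'],s['tcp_rot'],s['opening'],s['ft_force'],s['moment'])
a=[cv2.cvtColor(env.read_camera(c),cv2.COLOR_RGB2BGR) for c in ('side','scene')]
cv2.imwrite('pics/c2.png',cv2.resize(np.hstack([a[0][40:420,60:480],a[1][0:380,50:450]]),None,fx=.97,fy=.97))
```

```text
5.1 [ 469.65933188 -226.42270365  292.8794937 ] [ 3.13996181 -0.00318049 -0.12561353] 0.0786737379413964 [ 0.59383022  0.25724831 -1.44557608] [0.00803175 0.05050479 0.00241286]
```

View pics/c2.png

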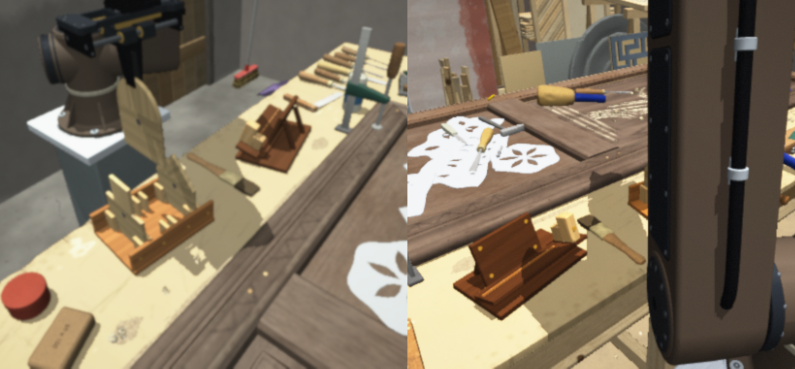

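>>> carry_out --pt "0 0.3 0.1 0.8" --pt "0 0.45 0.1 0.9" --pt "0 0.45 0.1 0.9" --pt "0 0.45 0 0.9" --pt "0 0.45 0 0.9"

```text
t: 5.7
eef_pos: [468.7, -120.2, 304.7]
tcp_rot: [-3.141, 0.001, 0.339]
ft_force: [0.3, 0.1, -0.5]
opening: 0.084
grip_force: 30.0
```

>>> carry_out --pt "0 0.5 0 1" --pt "0 0.5 0 1" --pt "0 0.5 0 1" --pt "0 0.5 0 1" --pt "0 0.5 0 1"

```text
t: 6.2
eef_pos: [468.6, 4.9, 304.6]
tcp_rot: [-3.14, 0.001, 0.863]
ft_force: [0.5, 0.3, -1.4]
opening: 0.08
grip_force: 30.0
```

>>> carry_out --pt "0 0.5 0 1" --pt "0 0.5 0 1" --pt "0 0.5 0 1" --pt "0 0.5 0 1" --pt "0 0.5 0 1"

```text
t: 6.7
eef_pos: [468.6, 129.8, 304.6]
tcp_rot: [-3.14, 0.001, 1.387]
ft_force: [-0.1, -0.2, -0.6]
opening: 0.087
grip_force: 30.0
```

>>> carry_out --pt "0.04 0.5 0 1" --pt "0.04 0.5 0 1" --pt "0.04 0.4 0 0.9" --pt "0 0.3 0 0.6" --pt "0 0.12 0 0.34"

```text
t: 7.2
eef_pos: [474.7, 220.8, 304.4]
tcp_rot: [-3.14, 0.0, 1.788]
ft_force: [-0.7, -0.5, -0.5]
opening: 0.082
grip_force: 30.0
```

>>> carry_out --pt "0 0 0 0" --pt "0 0 0 0" --pt "0 0 0 0" --pt "0 0 0 0" --pt "0 0 0 0"

```text
t: 7.7
eef_pos: [475.3, 219.4, 305.8]
tcp_rot: [3.141, 0.0, 1.783]
ft_force: [0.7, -0.0, -1.3]
opening: 0.08
grip_force: 30.0
```

Run:
```python
from h import *
import cv2
s=env.state();print(s['t'],s['eef_pos'],s['tcp_rot'],s['opening'],s['ft_force'])
a=[cv2.cvtColor(env.read_camera(c),cv2.COLOR_RGB2BGR) for c in ('wrist','scene','side')]
for i,c in enumerate(('wrist','scene','side')):cv2.imwrite(f'pics/{c}3.png',a[i])
cv2.imwrite('pics/w3z.png',cv2.resize(a[0],(784,588),interpolation=cv2.INTER_CUBIC))
v=[495,224.2,.213]
for m in [(0,70,85),(0,-70,85),(0,70,0),(0,-70,0),(-58,-148,0),(-58,100,0),(-62,-144,61),(-62,-120,61),(-28,-144,61),(-28,-120,61)]:
  print(m,proj('wrist',W(*v,B(m))).round(1)[0],proj('scene',W(*v,B(m))).round(1)[0])
print(env.calibration('wrist')['pose'].round(3).tolist())
```

```text
7.7 [475.26332532 219.40688791 305.76086816] [3.14132501e+00 1.39683166e-05 1.78335582e+00] 0.08028811639756889 [ 0.715041   -0.01212301 -1.32950256]
(0, 70, 85) [312.9 132.7] [114.2 253.9]
(0, -70, 85) [309.8 233. ] [174.6 218.3]
(0, 70, 0) [290.  132.5] [132.1 295.2]
(0, -70, 0) [289.  217.2] [188.4 256.2]
(-58, -148, 0) [256.8 263.7] [234.  240.2]
(-58, 100, 0) [254.1 111.9] [137.5 310.9]
(-62, -144, 61) [264.4 278.3] [225.7 214.3]
(-62, -120, 61) [264.2 263.8] [217.7 219.6]
(-28, -144, 61) [285.4 275. ] [214.  213.7]
(-28, -120, 61) [285.6 260.8] [205.9 218.8]
[[0.977, 0.205, 0.053, 459.341], [0.212, -0.945, -0.25, 289.647], [-0.001, 0.255, -0.967, 514.72], [0.0, 0.0, 0.0, 1.0]]
```

View pics/w3z.png

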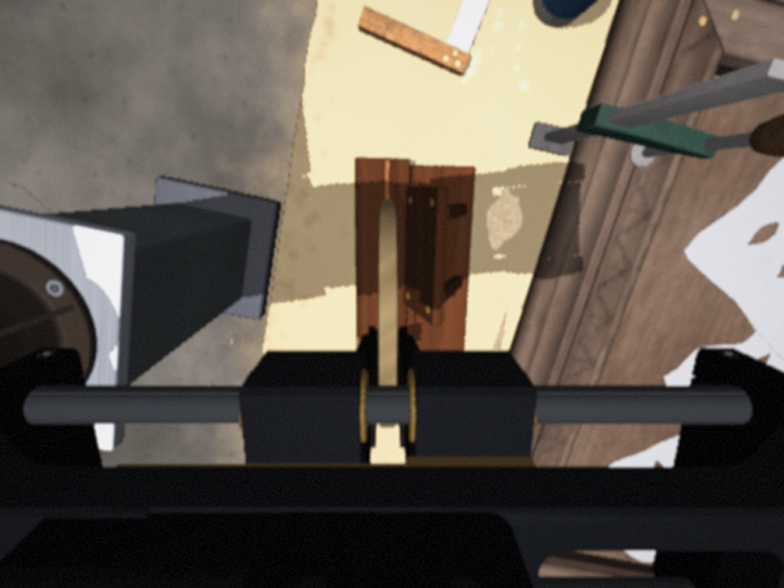

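Run:
```python
import cv2
im=cv2.imread('pics/wrist3.png')[105:245,240:350]
cv2.imwrite('pics/w3c.png',cv2.resize(im,None,fx=4.2,fy=4.2,interpolation=cv2.INTER_CUBIC))
```

```text
(no output)
```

View pics/w3c.png

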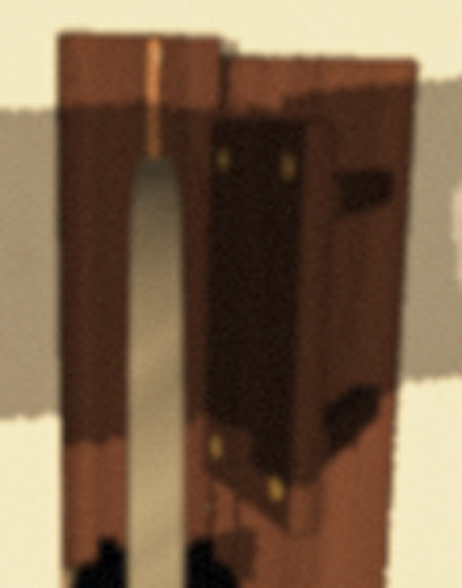

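Run:
```python
from h import *
s=env.state();p=s['eef_pos'];a=s['tcp_rot'][2]
for d in (58,60,62):
  for h in (0,45,90):
    print(d,h,proj('wrist',W(p[0],p[1],a,(d,0,p[2]-99.4+h))).round(1)[0])
for m in [(60,0,0),(-60,0,0),(60,0,90),(-60,0,90),(0,0,150)]:
    w=W(p[0],p[1],a,(m[0],0,p[2]-99.4+m[2]));print(m,proj('scene',w).round(1)[0],proj('side',w).round(1)[0])
bk=[('wrist',q,m) for q,m in [((254.3,112.9),(-58,100,0)),((290.7,133.6),(0,70,0)),((289.3,217.4),(0,-70,0)),((312.9,133.6),(0,70,85)),((309.3,231.2),(0,-70,85))]]
fit(bk,[495,224,.213],B)
import cv2
a=cv2.imread('pics/scene3.png')[90:290,60:260];b=cv2.imread('pics/side3.png')[40:240,230:430]
cv2.imwrite('pics/c3.png',cv2.resize(np.hstack([a,b]),None,fx=2,fy=2,interpolation=cv2.INTER_CUBIC))
```

```text
58 0 [277.5 145.4]
58 45 [277.6 147.7]
58 90 [277.8 151. ]
60 0 [277.5 143.4]
60 45 [277.6 145.4]
60 90 [277.8 148.2]
62 0 [277.5 141.4]
62 45 [277.6 143.1]
62 90 [277.8 145.4]
(60, 0, 0) [128.  215.2] [349.6 101.7]
(-60, 0, 0) [183.6 185.7] [333.7 119.8]
(60, 0, 90) [117.6 162.9] [353.2  66.7]
(-60, 0, 90) [178.3 137.6] [336.6  82.4]
(0, 0, 150) [144.1 111.8] [347.7  47.6]
[4.95303e+02 2.23498e+02 2.13000e-01]
[[-0.0, -0.5], [-0.6, -0.6], [-0.2, 0.2], [0.2, -0.3], [0.6, 2.3]]
```

View pics/c3.png

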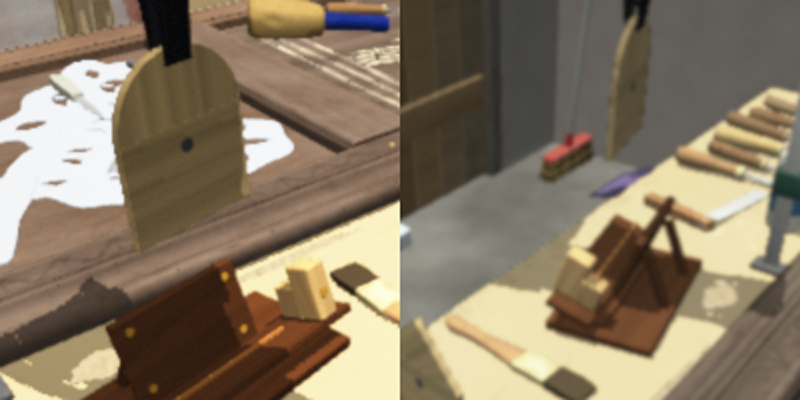

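>>> carry_out --pt "0.07 0.015 -0.5 0" --pt "0.07 0.015 -0.8 0" --pt "0.06 0.014 -0.8 0" --pt "0 0 -0.6 0" --pt "0 0 -0.3 0"

```text
t: 8.35
eef_pos: [484.3, 221.6, 153.1]
tcp_rot: [-3.138, 0.0, 1.784]
ft_force: [-0.1, -0.4, -0.4]
opening: 0.078
grip_force: 30.0
```

>>> carry_out --pt "0 0 -0.06 0" --pt "0 0 -0.04 0" --pt "0 0 0 0" --pt "0 0 0 0" --pt "0 0 0 0"

```text
t: 8.85
eef_pos: [485.5, 222.1, 151.4]
tcp_rot: [3.14, -0.0, 1.784]
ft_force: [0.1, -0.2, -1.5]
opening: 0.08
grip_force: 30.0
```

Run:
```python
from h import *
import cv2
s=env.state();print(s['t'],s['eef_pos'],s['tcp_rot'],s['opening'],s['ft_force'],s['moment'])
a=[cv2.cvtColor(env.read_camera(c),cv2.COLOR_RGB2BGR) for c in ('wrist','scene','side')]
for i,c in enumerate(('wrist','scene','side')):cv2.imwrite(f'pics/{c}4.png',a[i])
```

```text
8.85 [485.48150524 222.11870058 151.44022109] [ 3.14019019e+00 -1.11654302e-04  1.78438395e+00] 0.0800995678334824 [ 0.11482224 -0.18953796 -1.51081752] [ 0.02317145 -0.12188647 -0.00185872]
```

>>> carry_out --pt "0.06 0.013 -0.1 0" --pt "0 0 -0.1 0" --pt "0 0 -0.02 0" --pt "0 0 0 0" --pt "0 0 0 0"

```text
t: 9.5
eef_pos: [488.2, 222.7, 139.6]
tcp_rot: [-3.142, 0.0, 1.784]
ft_force: [-0.7, 0.4, -1.1]
opening: 0.079
grip_force: 30.0
```

>>> carry_out --pt "0 0 -0.02 0" --pt "0 0 -0.02 0" --pt "0 0 0 0" --pt "0 0 0 0" --pt "0 0 0 0"

```text
t: 10.0
eef_pos: [488.2, 222.7, 137.7]
tcp_rot: [3.141, -0.0, 1.784]
ft_force: [-0.3, -0.0, -1.6]
opening: 0.081
grip_force: 30.0
```

>>> carry_out --pt "0 0 -0.02 0" --pt "0 0 -0.01 0" --pt "0 0 0 0" --pt "0 0 0 0" --pt "0 0 0 0"

```text
t: 10.5
eef_pos: [488.8, 222.6, 136.9]
tcp_rot: [3.14, 0.0, 1.784]
ft_force: [-0.0, -1.9, 6.0]
opening: 0.084
grip_force: 30.0
```

>>> carry_out --pt "0 0 0 0" --pt "0 0 0 0" --pt "0 0 0 0" --pt "0 0 0 0" --pt "0 0 0 0" --fingers 0.68

```text
t: 11.0
eef_pos: [488.2, 222.7, 136.1]
tcp_rot: [-3.142, 0.0, 1.784]
ft_force: [-0.2, -0.5, 0.2]
opening: 0.161
grip_force: 0.0
```

>>> carry_out --pt "0.06 0.013 0 0" --pt "0.06 0.013 0 0" --pt "0.06 0.013 0 0" --pt "0 0 0 0" --pt "0 0 0 0"

```text
t: 11.5
eef_pos: [497.2, 224.6, 136.1]
tcp_rot: [-3.142, 0.0, 1.784]
ft_force: [-0.2, 0.4, 0.7]
opening: 0.159
grip_force: 0.0
```

Run:
```python
from h import *
import cv2
s=env.state();print(s['t'],s['eef_pos'],s['tcp_rot'],s['opening'],s['ft_force'],s['moment'])
a=[cv2.cvtColor(env.read_camera(c),cv2.COLOR_RGB2BGR) for c in ('wrist','scene','side')]
cv2.imwrite('pics/c5.png',cv2.resize(np.hstack([a[0][60:320,200:360],a[1][90:350,60:260],a[2][70:330,260:420]]),None,fx=1.5,fy=1.5,interpolation=cv2.INTER_CUBIC))
```

```text
11.5 [497.24748648 224.60170188 136.08790392] [-3.14157442e+00  2.46289323e-05  1.78431397e+00] 0.1593397752011908 [-0.22790288  0.39021027  0.65056373] [ 0.02303439 -0.19135979  0.04729429]
```

View pics/c5.png

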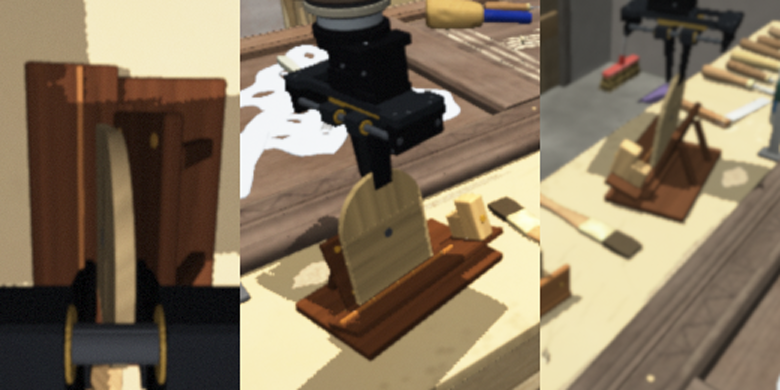

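>>> carry_out --pt "0.06 0.013 0 0" --pt "0.06 0.013 0 0" --pt "0.06 0.013 0 0" --pt "0.06 0.013 0 0" --pt "0 0 0 0" --fingers 0.55

```text
t: 12.15
eef_pos: [509.7, 227.3, 136.1]
tcp_rot: [3.141, 0.0, 1.784]
ft_force: [-0.2, -0.6, 0.6]
opening: 0.226
grip_force: 0.1
```

>>> carry_out --pt "0.06 0.013 0 0" --pt "0.06 0.013 0 0" --pt "0.06 0.013 0 0" --pt "0.06 0.013 0 0" --pt "0 0 0 0" --fingers 0.4

```text
t: 12.65
eef_pos: [521.6, 229.9, 136.1]
tcp_rot: [3.141, 0.0, 1.784]
ft_force: [0.2, 0.3, 0.3]
opening: 0.301
grip_force: 0.1
```

>>> carry_out --pt "0.06 0.013 0 0" --pt "0.06 0.013 0 0" --pt "0.06 0.013 0 0" --pt "0 0 0 0" --pt "0 0 0 0"

```text
t: 13.15
eef_pos: [530.2, 231.8, 136.1]
tcp_rot: [-3.142, 0.0, 1.784]
ft_force: [-0.4, -1.1, 0.8]
opening: 0.301
grip_force: 0.0
```

Run:
```python
from h import *
import cv2
s=env.state();print(s['t'],s['eef_pos'],s['tcp_rot'],s['opening'],s['ft_force'],s['moment'])
v=(495.3,223.7,.213)
for c in ('wrist','scene','side'):
    cv2.imwrite(f'pics/{c}6.png',cv2.cvtColor(env.read_camera(c),cv2.COLOR_RGB2BGR))
    print(c,[(round(d["conf"],2),round(d["position"][1]*560,1),round(d["position"][0]*420,1)) for d in env.look_for(c,'board_arched')[:2]],proj(c,W(*v,B((-4,0,70)))).round(1))
```

```text
13.15 [530.20699737 231.75058799 136.10697067] [-3.14157894e+00  1.02193714e-05  1.78431877e+00] 0.30140296025618557 [-0.3546234  -1.06320284  0.81147546] [ 0.00556115 -0.10503327 -0.00257768]
wrist [(0.81, 265.4, 205.9)] [[257.4 217.8]]
scene [(0.82, 145.3, 241.5), (0.4, 179.9, 268.1)] [[150.6 242.2]]
side [(0.59, 354.1, 148.1)] [[352.7 151. ]]
```

>>> carry_out --pt "0 0 0 0" --pt "0 0 0 0" --pt "0 0 0 0" --pt "0 0 0 0" --pt "0 0 0 0" --fingers -0.6

```text
t: 13.95
eef_pos: [530.2, 231.8, 136.2]
tcp_rot: [3.142, 0.0, 1.784]
ft_force: [0.6, 0.0, 0.6]
opening: 0.664
grip_force: 0.0
```

>>> carry_out --pt "0 0 0.2 0" --pt "0 0 0.4 0" --pt "0 0 0.5 0" --pt "0 0 0.6 0" --pt "0 0 0.5 0"

```text
t: 14.45
eef_pos: [530.3, 231.8, 248.5]
tcp_rot: [3.14, -0.0, 1.784]
ft_force: [0.2, -0.2, -0.0]
opening: 0.8
grip_force: 0.0
```

>>> carry_out --pt "-0.3 -0.4 0.5 0" --pt "-0.5 -0.6 0.3 0" --pt "-0.3 -0.4 0 0" --pt "0 0 0 0" --pt "0 0 0 0"

```text
t: 14.95
eef_pos: [475.4, 161.7, 287.1]
tcp_rot: [3.14, -0.0, 1.783]
ft_force: [-0.5, -0.6, 0.2]
opening: 0.799
grip_force: 0.0
```

Run:
```python
from h import *
import cv2
s=env.state();print(s['t'],s['eef_pos'],s['tcp_rot'],s['opening'],s['ft_force'])
v=(495.3,223.7,.213);out=[]
for c,(x,y,w,h) in dict(wrist=(200,40,130,190),scene=(80,130,170,190),side=(270,90,110,190)).items():
    a=cv2.cvtColor(env.read_camera(c),cv2.COLOR_RGB2BGR);cv2.imwrite(f'pics/{c}7.png',a)
    t=np.linspace(0,np.pi,30);out_=np.r_[[[-8,60,0]],np.c_[-8+0*t,60*np.cos(t),90+60*np.sin(t)],[[-8,-60,0]]]
    p=(proj(c,W(*v,B(out_)))-[x,y])*3.1
    print(c,(p[[0,1,15,-2,-1]]).round().tolist())
    out.append(cv2.resize(a[y:y+h,x:x+w],None,fx=3.1,fy=3.1,interpolation=cv2.INTER_CUBIC)[:,:])
    if c!='wrist': continue
cv2.imwrite('pics/c7.png',cv2.resize(np.hstack(out),None,fx=.62,fy=.62) if 0 else np.hstack(out[:2])[:, :800])
cv2.imwrite('pics/s7.png',out[2])
```

```text
14.95 [475.38841886 161.67258709 287.09785669] [ 3.14001797e+00 -9.68273652e-05  1.78349656e+00] 0.7993750786895818 [-0.45136629 -0.583556    0.21465807]
wrist [[291.0, 188.0], [377.0, 165.0], [451.0, 322.0], [366.0, 471.0], [287.0, 437.0]]
scene [[184.0, 504.0], [126.0, 368.0], [170.0, 227.0], [287.0, 274.0], [333.0, 400.0]]
side [[242.0, 217.0], [283.0, 138.0], [293.0, 108.0], [239.0, 201.0], [197.0, 282.0]]
```

```bash
cat > seg.py <<'E'
from h import *
import cv2
from scipy.optimize import minimize
v=(495.3,223.7,.213)
t=np.linspace(0,np.pi,25);L=np.r_[[[0,60,0]],np.c_[0*t,60*np.cos(t),90+60*np.sin(t)],[[0,-60,0]]]
def poly(c,dy,tilt,gap,roll,S=8):
    # both faces' hull; tilt = extra lean (rad, +back), gap = off the backrest, roll in plane
    P=[]
    for x in (-8,0):
        q=L.copy();q[:,0]=x
        cr,sr=np.cos(roll),np.sin(roll);q=np.c_[q[:,0],cr*q[:,1]-sr*q[:,2],sr*q[:,1]+cr*q[:,2]]
        q=np.c_[q[:,0]+np.tan(tilt)*q[:,2]-gap,q[:,1]+dy,q[:,2]];P.append(proj(c,W(*v,B(q))))
    return cv2.convexHull(np.vstack(P).astype(np.float32))[:,0]
def mask(pl,S=4):
    m=np.zeros((420*S,560*S),np.uint8);cv2.fillPoly(m,[np.round(pl*S).astype(int)],1)
    return cv2.resize(m.astype(np.float32),(560,420),interpolation=cv2.INTER_AREA)
def seg(c,im):
    m0=mask(poly(c,0,0,0,0));g=np.full((420,560),cv2.GC_BGD,np.uint8)
    g[cv2.dilate(m0,np.ones((17,17)))>.5]=cv2.GC_PR_BGD;g[m0>.5]=cv2.GC_PR_FGD;g[cv2.erode(m0,np.ones((13,13)))>.5]=cv2.GC_FGD
    x,y,w,h=cv2.boundingRect((m0>.5).astype(np.uint8));g[:y-30]=0
    cv2.grabCut(im,g,None,np.zeros((1,65)),np.zeros((1,65)),4,cv2.GC_INIT_WITH_MASK)
    return ((g==1)|(g==3)).astype(np.float32)
def run(ims):
    sg={c:seg(c,im) for c,im in ims.items()}
    for c in sg:
        cost=lambda p:np.abs(mask(poly(c,p[0]*3,p[1]*.03,p[2]*3,p[3]*.03))-sg[c]).sum()
        r=minimize(cost,[0,0,0,0],method='Nelder-Mead',options=dict(initial_simplex=np.r_[[[0,0,0,0]],np.eye(4)]+0.))
        print(c,'dy,tilt,gap,roll',(r.x*[3,.03,3,.03]).round(3),'cost',round(r.fun),'nominal',round(cost([0]*4)),'area',sg[c].sum())
    return sg
E
python3 - <<'E'
from seg import *
c='scene'
sg=run({'scene':cv2.imread('pics/scene7.png'),'wrist':cv2.imread('pics/wrist7.png')})
E
```

```text
scene dy,tilt,gap,roll [-0.419 -0.     3.549 -0.021] cost 168 nominal 240 area 4335.0
wrist dy,tilt,gap,roll [ 1.946 -0.02   3.54  -0.005] cost 313 nominal 682 area 5043.0
```

Run:
```python
from seg import *
def crop(c,x,y,w,h,f,ov):
    a=cv2.imread(f'pics/{c}7.png')[y:y+h,x:x+w];a=cv2.resize(a,None,fx=f,fy=f,interpolation=cv2.INTER_CUBIC)
    if ov: cv2.polylines(a,[np.round((poly(c,0,0,0,0)+.5-[x,y])*f).astype(int)],True,(255,255,0),1)
    return a
top=np.hstack([crop('scene',95,185,135,105,3,0),crop('wrist',225,75,131,105,3,0)])
bot=np.hstack([crop('scene',95,185,135,95,3,1),crop('side',280,95,131,95,3,1)])
cv2.imwrite('pics/f7.png',np.vstack([top,bot])[:600,:800])
```

```text
(no output)
```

View pics/f7.png

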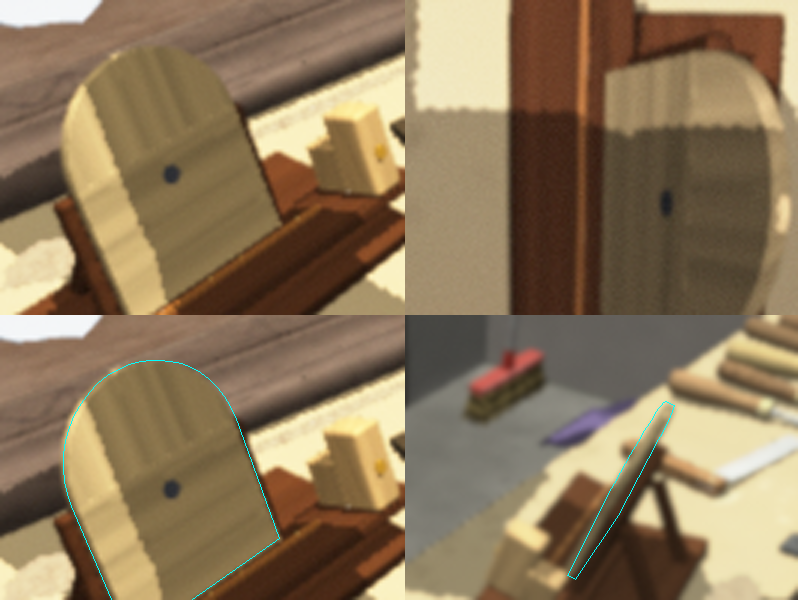

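>>> carry_out --pt "0.04 -0.16 0 -1" --pt "0.04 -0.16 0 -1" --pt "0.04 -0.16 0 -1" --pt "0.04 -0.16 0 -1" --pt "0.04 -0.16 0 -1" --fingers 1

```text
t: 15.6
eef_pos: [485.7, 122.0, 285.7]
tcp_rot: [-3.141, 0.0, 1.257]
ft_force: [-0.1, 0.2, 0.7]
opening: 0.437
grip_force: 0.0
```

>>> carry_out --pt "0.04 -0.16 0 -1" --pt "0.04 -0.16 0 -1" --pt "0.04 -0.16 0 -1" --pt "0.04 -0.16 0 -1" --pt "0.04 -0.16 0 -1"

```text
t: 16.1
eef_pos: [495.7, 81.9, 285.7]
tcp_rot: [-3.141, 0.001, 0.734]
ft_force: [0.7, -0.0, -0.1]
opening: 0.026
grip_force: 0.0
```

>>> carry_out --pt "0.04 -0.16 0 -1" --pt "0.04 -0.16 0 -1" --pt "0.03 -0.16 0 -1" --pt "0.02 -0.16 0 -1" --pt "0 -0.19 0 -1"

```text
t: 16.6
eef_pos: [502.3, 40.5, 285.7]
tcp_rot: [-3.141, 0.001, 0.21]
ft_force: [0.7, 1.0, 0.7]
opening: 0.005
grip_force: 0.0
```

>>> carry_out --pt "0 0 -0.6 0" --pt "0 0 -0.9 0" --pt "0 0 -1 0" --pt "0 0 -0.9 0" --pt "0 0 -0.6 0"

```text
t: 17.1
eef_pos: [500.9, 40.8, 83.0]
tcp_rot: [-3.141, 0.003, 0.214]
ft_force: [1.1, 0.0, -0.6]
opening: 0.003
grip_force: 0.0
```

>>> carry_out --pt "0 0 -0.1 0" --pt "0 0 0 0" --pt "0 0 0 0" --pt "0 0 0 0" --pt "0 0 0 0"

```text
t: 17.6
eef_pos: [502.3, 40.3, 82.4]
tcp_rot: [3.141, -0.002, 0.214]
ft_force: [-0.8, -0.5, 0.8]
opening: 0.004
grip_force: 0.0
```

```bash
cat > m.py <<'E'
from seg import *
s=env.state();p=s['eef_pos'];a=-v[2];d=p-[v[0],v[1],0]
print(s['t'],p,s['tcp_rot'],s['ft_force'],s['opening'],'C',np.cos(a)*d[0]-np.sin(a)*d[1],np.sin(a)*d[0]+np.cos(a)*d[1])
for c in ('scene','side'):
    im=cv2.cvtColor(env.read_camera(c),cv2.COLOR_RGB2BGR);cv2.imwrite(f"pics/{c}_{s['t']:.1f}.png",im)
    for l in ('stop','stop_push','stop_face','board_arched'):
        print(c,l,[(round(q["conf"],2),round(q["position"][1]*560,1),round(q["position"][0]*420,1)) for q in env.look_for(c,l)[:2]])
E
python3 m.py
python3 - <<'E'
from seg import *
for val in (0,60):
  for n,m in dict(push=(-45,-144,45),face=(0,-120,0),mid=(-40,-132,30)).items(): print(val,n,*[proj(c,W(*v,B((m[0],m[1]+val,m[2])))).round(1)[0] for c in ('scene','side')])
E
```

```text
17.6 [502.31543909  40.27303883  82.39432365] [ 3.14091027e+00 -2.13522308e-03  2.13616150e-01] [-0.82182837 -0.51296475  0.75607206] 0.0039039570286001166 C -31.918286663878522 -180.7647350713105
scene stop [(0.76, 212.9, 234.1)]
scene stop_push [(0.68, 214.2, 233.8)]
scene stop_face [(0.57, 175.0, 279.1), (0.55, 214.4, 230.6)]
scene board_arched [(0.94, 146.8, 242.8), (0.4, 211.5, 235.6)]
side stop [(0.73, 320.8, 177.7)]
side stop_push [(0.65, 319.8, 180.1)]
side stop_face [(0.62, 320.8, 180.3), (0.44, 341.9, 182.2)]
side board_arched [(0.75, 353.2, 147.9)]
0 push [222.2 221. ] [314.8 177.5]
0 face [205.6 244.2] [328.1 194.6]
0 mid [218.6 230.1] [316.4 180.6]
60 push [201.6 234.6] [323.9 165.7]
60 face [184.9 258.5] [336.2 182.6]
60 mid [197.9 244.2] [325.3 168.8]
```

>>> carry_out --pt "-0.03 0.137 0 0" --pt "-0.03 0.137 0 0" --pt "-0.02 0.1 0 0" --pt "-0.02 0.08 0 0" --pt "-0.02 0.08 0 0"

```text
t: 18.6
eef_pos: [495.6, 67.5, 81.2]
tcp_rot: [3.141, 0.0, 0.214]
ft_force: [0.5, -0.0, 0.1]
opening: 0.002
grip_force: 0.0
```

>>> carry_out --pt "-0.02 0.1 0 0" --pt "-0.02 0.1 0 0" --pt "-0.02 0.1 0 0" --pt "-0.02 0.1 0 0" --pt "-0.02 0.1 0 0"

```text
t: 19.1
eef_pos: [490.6, 92.4, 81.2]
tcp_rot: [3.141, 0.0, 0.214]
ft_force: [0.2, 0.4, -0.4]
opening: 0.006
grip_force: 0.0
```

>>> carry_out --pt "-0.02 0.1 0 0" --pt "-0.02 0.08 0 0" --pt "0 0 0 0" --pt "0 0 0 0" --pt "0 0 0 0"

```text
t: 19.6
eef_pos: [488.8, 100.8, 81.2]
tcp_rot: [3.141, -0.0, 0.213]
ft_force: [0.5, -0.3, 0.1]
opening: -0.001
grip_force: 0.0
```

```bash
python3 m.py
```

```text
19.6 [488.75409312 100.84432813  81.16036726] [ 3.14147452e+00 -6.46358261e-06  2.13408476e-01] [ 0.46772912 -0.26888739  0.07583168] -0.000789102914650633 C -32.36881201466865 -118.6955138871641
scene stop [(0.71, 213.1, 234.5)]
scene stop_push [(0.91, 215.5, 234.1)]
scene stop_face [(0.94, 215.5, 234.1)]
scene board_arched [(0.82, 145.4, 238.7)]
side stop [(0.85, 322.5, 177.5)]
side stop_push [(0.57, 318.1, 180.4)]
side stop_face [(0.72, 318.1, 174.5)]
side board_arched [(0.66, 353.5, 149.7)]
```

```bash
ls pics
python3 - <<'E'
from seg import *
a=cv2.imread('pics/scene_17.6.png').astype(int);b=cv2.imread('pics/scene_19.6.png').astype(int)
d=np.abs(a-b).sum(2)
print('board/left',d[190:300,110:190].mean().round(1))
for y in range(205,256,3): print(y,' '.join(f'{int(d[y:y+3,x:x+3].mean()):3d}' for x in range(190,262,3)))
# bright map of b
g=b.sum(2)//3
for y in range(205,256,3): print(y,' '.join(f'{int(g[y:y+3,x:x+3].mean()):3d}' for x in range(190,262,3)))
s=env.state();p=s['eef_pos']
print(proj('scene',[p,p+[0,0,30],p+[0,0,60]]).round(1).tolist(),proj('side',[p,p+[0,0,60]]).round(1).tolist())
E
```

```text
c2.png
c3.png
c5.png
c7.png
f7.png
s7.png
scene0.png
scene0z.png
scene1.png
scene3.png
scene4.png
scene6.png
scene7.png
scene_17.6.png
scene_19.6.png
side0.png
side0z.png
side3.png
side4.png
side6.png
side7.png
side_17.6.png
side_19.6.png
w1z.png
w3c.png
w3z.png
wrist1.png
wrist3.png
wrist4.png
wrist6.png
wrist7.png
board/left 41.9
205   2   3   2   3   2  56 178 133 133 174 101   2   2   1   1   1   1   1   0   1   1   1   1   2
208   2   2   2   3   3  13 127 222 392 557 231   1   1   2   1   1   0   1   1   1   1   1   1   1
211   4   3   2   3   2   7 324 588 618 590  98   2   1   1   1   1   1   0   1   1   0   1   1   1
214   3   2   3   5   4   1 103 281 529 562 112   1   1   1   1   2   1   1   1   0   1   1   0   1
217   4   2  56  69  33   3   8   3  59 119  66 107  34   2   1   1   0   1   1   1   1   1   1   1
220  30  37  33  12  54  15   7   3   3   3 184 260 245 137  42  48  32   3   1   1   0   1   1   1
223  22  27  91 202  93   3   3   3   1   3 113 254 217 174 121 117 113  87  21   1   1   1   1   0
226 132 231 259 260 162   2   3   2   2   3  12  73  11  35 113 11
[... 2015 characters left out ...]
43 245 242 237 231
238  49  66  96  86  84  87  95  96 105 117 103 102 169 218 223 214 139 142 221 238 240 240 232 224
241  45  43  42  72  84  86  94  96  98 117 110  99  90  93 109 215 221 155 131 204 235 219 202 199
244  41  41  42  59  83  85  91  94  96 111 117 100  71  43  86 210 229 226 186 135 170 186 197 197
247  41  42  43  44  58  64  76  87  87  96 109  65  41 109 215 228 229 229 229 204 155 134 158 184
250  43  43  40  41  41  42  43  45  46  47  45  55 156 224 228 228 229 229 230 229 224 204 153 126
253  41  41  54  70  44  44  44  43  41  35  34  68 170 221 228 228 229 229 229 230 230 229 226 183
[[215.4, 231.2], [214.5, 218.7], [213.6, 205.6]] [[317.1, 175.4], [318.4, 154.0]]
```

>>> carry_out --pt "-0.02 0.08 0 0" --pt "-0.02 0.08 0 0" --pt "0 0 0 0" --pt "0 0 0 0" --pt "0 0 0 0"

```text
t: 20.6
eef_pos: [486.7, 109.0, 81.2]
tcp_rot: [3.141, -0.0, 0.214]
ft_force: [0.4, -0.4, -0.5]
opening: 0.004
grip_force: 0.0
```

```bash
cat > d.py <<'E'
from seg import *
import glob,sys
s=env.state();p=s['eef_pos'];a=-v[2];d=p-[v[0],v[1],0]
print(s['t'],p.round(1),s['ft_force'].round(1),'C',(np.cos(a)*d[0]-np.sin(a)*d[1]).round(1),(np.sin(a)*d[0]+np.cos(a)*d[1]).round(1))
reg=dict(scene=dict(stop=(204,220,222,246),board=(112,190,188,290)),side=dict(stop=(304,168,334,194),board=(338,120,372,190)))
for c in reg:
    im=cv2.cvtColor(env.read_camera(c),cv2.COLOR_RGB2BGR);cv2.imwrite(f"pics/{c}_{s['t']:.2f}.png",im)
    ref=cv2.imread(f'pics/{c}_{sys.argv[1]}.png')
    for n,(x0,y0,x1,y1) in reg[c].items():
        A=cv2.cvtColor(ref[y0:y1,x0:x1],cv2.COLOR_BGR2GRAY);Bm=cv2.cvtColor(im,cv2.COLOR_BGR2GRAY)
        m=cv2.matchTemplate(cv2.resize(Bm[y0-26:y1+26,x0-26:x1+26],None,fx=5,fy=5,interpolation=cv2.INTER_CUBIC),cv2.resize(A,None,fx=5,fy=5,interpolation=cv2.INTER_CUBIC),cv2.TM_CCOEFF_NORMED)
        _,mx,_,l=cv2.minMaxLoc(m);print(c,n,'shift px',l[0]/5-26,l[1]/5-26,'score',round(mx,3))
E
python3 d.py 17.6
```

```text
20.6 [486.7 109.   81.2] [ 0.4 -0.4 -0.5] C -32.6 -110.3
scene stop shift px -0.1999999999999993 0.3999999999999986 score 0.934
scene board shift px -0.1999999999999993 0.3999999999999986 score 0.765
side stop shift px 10.399999999999999 -14.8 score 0.46
side board shift px 0.0 -0.1999999999999993 score 0.982
```

>>> carry_out --pt "-0.01 0.06 0 0" --pt "-0.01 0.06 0 0" --pt "0 0 0 0" --pt "0 0 0 0" --pt "0 0 0 0"

```text
t: 21.2
eef_pos: [485.7, 115.0, 81.2]
tcp_rot: [3.141, 0.0, 0.214]
ft_force: [-0.1, 0.8, 0.1]
opening: 0.007
grip_force: 0.0
```

```bash
python3 d.py 17.6
```

```text
21.2 [485.7 115.   81.2] [-0.1  0.8  0.1] C -32.4 -104.3
scene stop shift px -0.1999999999999993 0.8000000000000007 score 0.9
scene board shift px -0.1999999999999993 0.3999999999999986 score 0.737
side stop shift px 11.399999999999999 -15.8 score 0.469
side board shift px 0.0 -0.1999999999999993 score 0.979
```

Run:
```python
from seg import *
T=np.array([[-0.122,-0.96,-0.254,537.975],[-0.993,0.118,0.03,-246.509],[0.001,0.256,-0.967,484.686],[0,0,0,1]]);K=env.calibration('wrist')['K']
def pj(P):
    p=(np.linalg.inv(T)@np.c_[P,np.ones(len(P))].T)[:3];q=K@p;return (q[:2]/q[2]).T.round(1)
for w in (0,20,40):
    print(w,'top',pj(W(*v,B([(-62,-144+w,61),(-62,-120+w,61),(-28,-120+w,61),(-28,-144+w,61)]))).tolist(),'low',pj(W(*v,B([(-1,-144+w,35),(-1,-120+w,35)]))).tolist())
print('ledge',pj(W(*v,B([(-58,-148,0),(0,-148,0),(0,-70,85)]))).tolist())
g=cv2.imread('pics/wrist1.png');gg=g.sum(2)//3
for y in range(160,224,4): print(y,' '.join(f'{int(gg[y:y+4,x:x+4].mean()):3d}' for x in range(0,100,4)))
s=env.state();p=s['eef_pos'];im=env.read_camera('wrist')
for l in ('stop','stop_push','stop_face','board_arched','backrest'): print(l,[(round(q["conf"],2),round(q["position"][1]*560,1),round(q["position"][0]*420,1)) for q in env.look_for('wrist',l)[:2]])
print('tip',proj('wrist',[p,p+[0,0,40]]).tolist())
for w in (20,40,50): print(w,proj('wrist',W(*v,B([(-62,-144+w,61),(-62,-120+w,61),(-28,-120+w,61),(-28,-144+w,61)]))).round(1).tolist())
cv2.imwrite('pics/wrist_21.png',im[:,:,::-1])
```

```text
0 top [[37.5, 202.4], [21.5, 208.2], [15.1, 183.9], [31.0, 178.0]] low [[43.4, 162.8], [28.5, 168.4]]
20 top [[24.1, 207.2], [8.3, 213.0], [2.0, 188.8], [17.7, 182.9]] low [[31.0, 167.5], [16.3, 173.0]]
40 top [[10.9, 212.1], [-4.8, 217.8], [-10.9, 193.7], [4.6, 187.8]] low [[18.7, 172.1], [4.1, 177.6]]
ledge [[75.9, 201.7], [65.9, 165.9], [-43.5, 173.5]]
160  27  27  27  27  31  49  51  52  51  53  47  32  29  28  42  53  53  27  56 134 177 178 179 180 181
164  27  26  27  28  27  37  51  53  54  51  45  28  27  27  19  38  36  25  19  92 169 180 181 179 178
168  26  28  27  27  27  28  45  60  65  43  35  28  29  31  35  44  44  18  18  51 134 180 180 181 181
172  21  23  25  25  26  61 102 135 130  44  37  36  33  36  49  50  49  21  25  21  92 170 181 182 182
176  10  12  12  15  20 131 141 129 124  59  38  38  36  37  49  49  50  33  23  21  44 135 181 182 181
180  17  17  15  13  11  78  98  92  97  70  39  38  38  36  46  53  54  44  19  29  19  89 169 182 181
184  20  21  12  18  41  68  76  85  92  84  42  40  36  35  43  55  55  52  20  30  22  44 137 181 182
188  14  23  7
[... 674 characters left out ...]
 89 100 103 103 103 104 103 104 104 104
216  30  29  29  31  31  31  30  28  24  23  36  60  88 100 102 103 102 102 102 104 102 104 103 104 104
220  30  31  30  29  27  23  23  35  58  84  98 102 103 103 103 103 103 103 102 104 103 103 103 104 104
stop [(0.68, 292.1, 210.5), (0.49, 215.2, 173.3)]
stop_push [(0.67, 293.9, 210.9)]
stop_face [(0.6, 293.8, 209.3)]
board_arched [(0.68, 98.2, 153.0)]
backrest []
tip [[276.73544724380776, 228.86659971399249], [276.8226523862471, 249.6397074762454]]
20 [[306.7, 254.2], [270.3, 254.2], [270.4, 202.6], [306.5, 202.7]]
40 [[276.3, 254.2], [239.8, 254.1], [240.3, 202.6], [276.4, 202.7]]
50 [[261.1, 254.2], [224.6, 254.1], [225.2, 202.6], [261.3, 202.6]]
```

Run:
```python
from seg import *
g=cv2.imread('pics/wrist_21.png').sum(2)//3
print('wrist')
print('    ',' '.join(f'{x:3d}' for x in range(196,340,6)))
for y in range(150,270,5): print(y,' '.join(f'{int(g[y:y+5,x:x+6].mean()):3d}' for x in range(196,340,6)))
g=cv2.imread('pics/scene_21.20.png').sum(2)//3
print('scene')
print('    ',' '.join(f'{x:3d}' for x in range(184,250,3)))
for y in range(196,258,3): print(y,' '.join(f'{int(g[y:y+3,x:x+3].mean()):3d}' for x in range(184,250,3)))
p=env.state()['eef_pos'];print(proj('scene',[p,p+[0,0,30],p+[0,0,50]]).round(1).tolist())
for w in (14,):
  q=[(-62,-144+w,61),(-62,-120+w,61),(-28,-120+w,61),(-28,-144+w,61),(-62,-144+w,0),(-62,-120+w,0),(-28,-120+w,35),(0,-120+w,35),(0,-144+w,35),(-28,-144+w,35)]
  for c in('wrist','scene'):print(c,proj(c,W(*v,B(q))).round().tolist())
```

```text
wrist
     196 202 208 214 220 226 232 238 244 250 256 262 268 274 280 286 292 298 304 310 316 322 328 334
150  38  37  37  29  14  31  38  40  40  40  40  40  40  40  40  41  40  41  41  41 125 135 129 129
155  37  22  19  18  14  19  33  37  38  39  39  39  39  39  39  39  39  39  39  39 118 130 129 128
160  45  33  15  16  16  14  28  37  37  36  35  35  35  35  35  34  35  40  40  40 138 172 131 129
165  50  43  24  16  17  15  18  38  40  39  40  41  40  40  41  41  40  39  40  48 118 129 129 129
170  53  46  44  21  16  15  16  38  40  40  40  40  40  41  42  41  40  40  40  41 147 192 192 190
175  56  57  50  45  24  20  22  37  38  37  37  37  37  90 110 100  99  97  53  37  88 157 214 215
180  57  58  57  49  42  39  39  39  39  40  39  39  39 106 121 119 119 123  66  39  39 110 215 215
185  57  57  58  56  47  38  39  38  39  39  39  39  39  99 120 119 125 124  63  40  46 111 216 215
190  45  47  47  47  43  37  37  37  37  37  38  38  38 100 120 126 123 125  67  52  67 122 216 215
195  39  39  39  39  40  39  39  40  39  40  40  40  40 102 127 122 128 127  69  63  69 124 2
[... 3120 characters left out ...]
6 109  66  43 118 215 228 229 229 229 204
250  69  40  42  43  41  41  40  43  43  45  46  47  45  54 155 224 228 228 229 229 230 229
253  91  42  42  40  55  70  44  44  43  44  40  35  33  68 169 221 228 228 229 229 229 230
256 107  59  44  73  66  48  43  43  43  38  33  36  45  44  53 110 183 226 229 229 229 229
[[210.5, 234.6], [209.5, 221.9], [208.8, 213.2]]
wrist [[316.0, 254.0], [279.0, 254.0], [279.0, 203.0], [315.0, 203.0], [306.0, 248.0], [279.0, 248.0], [279.0, 206.0], [279.0, 169.0], [311.0, 169.0], [311.0, 206.0]]
scene [[221.0, 217.0], [213.0, 223.0], [201.0, 222.0], [209.0, 216.0], [230.0, 244.0], [222.0, 250.0], [205.0, 233.0], [196.0, 232.0], [204.0, 227.0], [213.0, 228.0]]
```

>>> carry_out --pt "0 0 0.3 0" --pt "0.06 -0.3 0 0" --pt "0.09 -0.4 0 0" --pt "0.09 -0.4 0 0" --pt "0.08 -0.38 0 0"

```text
t: 22.1
eef_pos: [501.9, 40.2, 96.2]
tcp_rot: [3.141, -0.0, 0.214]
ft_force: [0.2, -0.1, -0.3]
opening: 0.003
grip_force: 0.0
```

>>> carry_out --pt "0 0 0 0" --pt "0 0 -0.4 0" --pt "0 0 -0.3 0" --pt "0 0 -0.06 0" --pt "0 0 0 0"

```text
t: 22.6
eef_pos: [501.5, 41.4, 58.0]
tcp_rot: [-3.141, 0.001, 0.214]
ft_force: [-0.0, -0.3, -0.3]
opening: 0.003
grip_force: 0.0
```

>>> carry_out --pt "-0.02 0.098 0 0" --pt "-0.02 0.098 0 0" --pt "-0.02 0.098 0 0" --pt "-0.02 0.098 0 0" --pt "0 0 0 0"

```text
t: 23.1
eef_pos: [497.6, 61.3, 58.4]
tcp_rot: [3.142, -0.0, 0.214]
ft_force: [0.3, 0.3, -0.1]
opening: 0.005
grip_force: 0.0
```

```bash
python3 d.py 17.6
```

```text
23.1 [497.6  61.3  58.4] [ 0.3  0.3 -0.1] C -32.1 -159.3
scene stop shift px -0.6000000000000014 0.1999999999999993 score 0.961
scene board shift px 0.0 -0.1999999999999993 score 0.942
side stop shift px 1.1999999999999993 1.1999999999999993 score 0.791
side board shift px 0.0 0.0 score 0.99
```

>>> carry_out --pt "-0.02 0.1 0 0" --pt "-0.02 0.1 0 0" --pt "-0.01 0.08 0 0" --pt "-0.01 0.06 0 0" --pt "-0.01 0.06 0 0"

```text
t: 23.7
eef_pos: [494.2, 80.9, 58.2]
tcp_rot: [3.141, -0.0, 0.214]
ft_force: [0.3, 0.4, 0.1]
opening: 0.001
grip_force: 0.0
```

>>> carry_out --pt "-0.01 0.06 0 0" --pt "-0.01 0.06 0 0" --pt "-0.01 0.06 0 0" --pt "0 0 0 0" --pt "0 0 0 0"

```text
t: 24.2
eef_pos: [492.7, 89.6, 58.2]
tcp_rot: [3.142, -0.0, 0.214]
ft_force: [0.2, 0.9, -0.2]
opening: 0.006
grip_force: 0.0
```

```bash
python3 d.py 17.6
```

```text
24.2 [492.7  89.6  58.2] [ 0.2  0.9 -0.2] C -30.9 -130.5
scene stop shift px -1.6000000000000014 1.1999999999999993 score 0.921
scene board shift px -0.1999999999999993 0.1999999999999993 score 0.91
side stop shift px 6.799999999999997 -1.0 score 0.559
side board shift px 0.0 -0.1999999999999993 score 0.968
```

>>> carry_out --pt "-0.022 0.1 0 0" --pt "-0.022 0.1 0 0" --pt "-0.022 0.1 0 0" --pt "-0.022 0.1 0 0" --pt "-0.022 0.1 0 0"

```text
t: 24.8
eef_pos: [487.3, 115.1, 58.2]
tcp_rot: [3.141, -0.0, 0.214]
ft_force: [1.3, -0.8, -0.4]
opening: 0.004
grip_force: 0.8
```

>>> carry_out --pt "-0.01 0.04 0 0" --pt "0 0 0 0" --pt "0 0 0 0" --pt "0 0 0 0" --pt "0 0 0 0"

```text
t: 25.3
eef_pos: [486.6, 116.5, 58.1]
tcp_rot: [3.142, 0.0, 0.213]
ft_force: [-0.0, 0.1, 0.4]
opening: 0.006
grip_force: 0.0
```

```bash
python3 d.py 17.6
python3 - <<'E'
from seg import *
im=env.read_camera('wrist');cv2.imwrite('pics/wrist_25.png',im[:,:,::-1]);g=im.astype(int).sum(2)//3
print('    ',' '.join(f'{x:3d}' for x in range(200,340,4)))
for y in range(165,235,6): print(y,' '.join(f'{int(g[y:y+6,x:x+4].mean()):3d}' for x in range(200,340,4)))
for w in (50,60):
  print(w,'stop low x-28..0,z35: inner/outer',proj('wrist',W(*v,B([(-28,-120+w,35),(-5,-120+w,35),(-5,-144+w,35)]))).round(1).tolist())
print('board edge z 0,35,90',proj('wrist',W(*v,B([(-8,-60,0),(-8,-60,35),(-8,-60,90),(0,-60,90),(-8,0,150)]))).round(1).tolist())
E
```

```text
25.3 [486.6 116.5  58.1] [-0.   0.1  0.4] C -31.2 -103.0
scene stop shift px -11.6 7.600000000000001 score 0.942
scene board shift px -0.1999999999999993 0.3999999999999986 score 0.761
side stop shift px 6.799999999999997 -6.399999999999999 score 0.569
side board shift px 0.0 0.0 score 0.961
     200 204 208 212 216 220 224 228 232 236 240 244 248 252 256 260 264 268 272 276 280 284 288 292 296 300 304 308 312 316 320 324 328 332 336
165  17  17  18  18  16  16  16  18  37  42  41  41  42  40  39  39  38  38  39  39  39  39  37  38  38  39  43  42  42  41  96 143 137 135 136
171  39  23  18  18  18  18  17  14  19  39  41  42  42  42  42  43  43  43  43  43  43  43  44  44  43  39  43  43  43  41 104 169 159 133 134
177  50  48  33  28  21  17  17  19  38  53  55  54  52  53  52  50  43  40  41  41  41  41  41  41  40  37  40  40  40  39  94 118 136 151 149
183  57  53  51  47  37  32  33  50 128 133 127 122 123 124 122 121  66  41  41  41  42  42  41  41  41  41  41  41  41  41  43  44  66 209 219
189  62  62  57  52  51  44  42  60 124 125 126 126 126 128 133 130  68  43  42  42  4
[... 639 characters left out ...]
44  44  44  45  44  45  78 113 122 125 123 115 112 115 113 101  61  45  45  46  46  46  45  46  46  46  52  76  77  78  77  78  85 208 221
225  46  46  46  47  46  48 111 152 153 145 141 145 148 149 143 106  52  47  47  48  47  48  47  48  48  47  49  75  80  79  80  80  87 208 221
231  46  45  46  45  45  49 112 140 141 146 150 150 149 149 145 108  52  29  28  35  21  42  48  48  48  48  53  78  80  80  79  79  86 208 221
50 stop low x-28..0,z35: inner/outer [[228.2, 215.6], [228.5, 181.9], [263.7, 182.0]]
60 stop low x-28..0,z35: inner/outer [[213.4, 215.6], [213.9, 181.9], [249.0, 182.0]]
board edge z 0,35,90 [[223.1, 192.3], [213.8, 186.3], [190.2, 170.9], [190.5, 155.0], [-76.5, 131.4]]
```

>>> carry_out --pt "-0.01 0.05 0 0" --pt "-0.01 0.05 0 0" --pt "-0.01 0.05 0 0" --pt "-0.01 0.04 0 0" --pt "0 0 0 0"

```text
t: 25.95
eef_pos: [484.7, 126.4, 58.2]
tcp_rot: [3.142, -0.0, 0.214]
ft_force: [-0.0, -0.6, -0.2]
opening: 0.008
grip_force: 0.1
```

```bash
cat > e.py <<'E'
from seg import *
s=env.state();p=s['eef_pos'];a=-v[2];d=p-[v[0],v[1],0]
print(s['t'],p.round(1),s['ft_force'].round(1),'C',(np.cos(a)*d[0]-np.sin(a)*d[1]).round(1),'y',(np.sin(a)*d[0]+np.cos(a)*d[1]).round(2))
im=env.read_camera('wrist');cv2.imwrite(f"pics/wrist_{s['t']:.2f}.png",im[:,:,::-1]);g=im[184:212].astype(float).sum(2).mean(0)/3
e=lambda r,th:None
lo,hi=200,290
i=int(np.argmax(np.diff(g[lo:hi])))+lo;th=85
cr=[x+(th-g[x])/(g[x+1]-g[x])+.5 for x in range(lo,hi) if (g[x]-th)*(g[x+1]-th)<0];print('stop edges col',np.round(cr,2))
P=lambda w:proj('wrist',W(*v,B([(-12,-120+w,35),(-12,-144+w,35)])))[:,0]
if len(cr)>=2:
    A,Bq=P(50),P(60);print('w from inner/outer',[round(50+10*(cr[k]-A[k])/(Bq[k]-A[k]),2) for k in (0,1)])
for c,(x0,y0,x1,y1) in dict(side=(338,118,376,192),scene=(108,185,192,292)).items():
    im=cv2.cvtColor(env.read_camera(c),cv2.COLOR_RGB2BGR);cv2.imwrite(f"pics/{c}_{s['t']:.2f}.png",im)
    ref=cv2.imread(f'pics/{c}_25.30.png');f=lambda q:cv2.Canny(cv2.resize(q[y0:y1,x0:x1],None,fx=4,fy=4,interpolation=cv2.INTER_CUBIC),60,150).astype(np.float32)
    f=lambda q:cv2.cvtColor(q,cv2.COLOR_BGR2GRAY)[y0:y1,x0:x1].astype(np.float32)
    h=cv2.createHanningWindow((x1-x0,y1-y0),cv2.CV_32F)
    print(c,'board shift',np.round(cv2.phaseCorrelate(f(ref),f(im),h),2), 'expected/mm',(proj(c,W(*v,B((-8,1,70))))-proj(c,W(*v,B((-8,0,70)))))[0].round(2))
    # dark hole of the board
    x,y=proj(c,W(*v,B((-8,0,75))))[0].astype(int)
    q=255-cv2.cvtColor(im,cv2.COLOR_BGR2GRAY)[y-12:y+13,x-12:x+13].astype(float);q=np.clip(q-np.percentile(q,93),0,None)
    if c=='scene':print('hole',(q*np.arange(25)).sum()/q.sum()+x-12,(q.T*np.arange(25)).sum()/q.sum()+y-12)
E
python3 e.py
```

```text
25.95 [484.7 126.4  58.2] [-0.  -0.6 -0.2] C -31.0 y -92.87
stop edges col [232.16 266.25]
w from inner/outer [np.float64(57.52), np.float64(58.27)]Traceback (most recent call last):
  File "e.py", line 17, in <module>
    print(c,'board shift',np.round(cv2.phaseCorrelate(f(ref),f(im),h),2), 'expected/mm',(proj(c,W(*v,B((-8,1,70))))-proj(c,W(*v,B((-8,0,70)))))[0].round(2))
                          ~~~~~~~~^^^^^^^^^^^^^^^^^^^^^^^^^^^^^^^^^^^^^^
    return _wrapfunc(a, 'round', decimals=decimals, out=out)
    return _wrapit(obj, method, *args, **kwds)
    conv = _array_converter(obj)
ValueError: setting an array element with a sequence. The requested array has an inhomogeneous shape after 1 dimensions. The detected shape was (2,) + inhomogeneous part.
```

```bash
sed -i 's/np.round(cv2.phaseCorrelate(f(ref),f(im),h),2)/np.round(cv2.phaseCorrelate(f(ref),f(im),h)[0],2)/' e.py; python3 e.py
```

```text
26.05 [484.7 126.2  58.2] [-0.7  0.1 -0.2] C -31.0 y -93.03
stop edges col [232.04 266.07]
w from inner/outer [np.float64(57.46), np.float64(58.25)]
side board shift [-0.02  0.36] expected/mm [ 0.12 -0.17]
scene board shift [-0.15  0.12] expected/mm [-0.42  0.26]
hole 152.54752035159567 242.22589022623984
```

>>> carry_out --pt "-0.006 0.025 0 0" --pt "-0.006 0.025 0 0" --pt "0 0 0 0" --pt "0 0 0 0" --pt "0 0 0 0"

```text
t: 26.7
eef_pos: [484.1, 128.6, 58.2]
tcp_rot: [3.142, -0.0, 0.214]
ft_force: [0.8, -0.7, -0.2]
opening: 0.006
grip_force: 0.3
```

```bash
python3 e.py
```

```text
26.7 [484.1 128.6  58.2] [ 0.8 -0.7 -0.2] C -31.0 y -90.61
stop edges col [232.19 266.33]
w from inner/outer [np.float64(59.82), np.float64(60.54)]
side board shift [-0.01  0.37] expected/mm [ 0.12 -0.17]
scene board shift [-0.26  0.03] expected/mm [-0.42  0.26]
hole 152.27243811931655 242.19067813889004
```

>>> carry_out --pt "-0.005 0.024 0 0" --pt "0 0 0 0" --pt "0 0 0 0" --pt "0 0 0 0" --pt "0 0 0 0"

```text
t: 27.35
eef_pos: [483.9, 129.8, 58.2]
tcp_rot: [3.142, -0.0, 0.214]
ft_force: [1.7, -0.4, -0.8]
opening: 0.004
grip_force: 0.4
```

```bash
python3 e.py
python3 - <<'E'
from seg import *
# board's hole and right edge columns in the scene, before / after
for t in ('scene7','scene_17.6','scene_25.30','scene_26.05','scene_26.70'):
    im=cv2.cvtColor(cv2.imread(f'pics/{t}.png'),cv2.COLOR_BGR2GRAY).astype(float)
    print(t,[ (lambda r:round(float(175+np.argmin(np.gradient(np.convolve(r,np.ones(3)/3,'same')))),1))(im[y,172:196]) for y in (240,244,248)], im[248,174:196].astype(int).tolist())
E
ls -t pics | head -3
```

```text
27.35 [483.9 129.8  58.2] [ 1.7 -0.4 -0.8] C -31.0 y -89.38
stop edges col [232.21 266.38]
w from inner/outer [np.float64(61.03), np.float64(61.73)]
side board shift [-0.07  0.36] expected/mm [ 0.12 -0.17]
scene board shift [0.08 0.09] expected/mm [-0.42  0.26]
hole 152.08041627246925 242.36613055818353
scene7 [198.0, 198.0, 198.0] [113, 113, 115, 115, 114, 114, 114, 113, 108, 96, 61, 50, 73, 84, 84, 81, 81, 83, 84, 84, 85, 87]
scene_17.6 [182.0, 185.0, 187.0] [115, 113, 115, 115, 114, 116, 112, 112, 111, 96, 60, 39, 39, 44, 45, 45, 42, 43, 45, 45, 45, 46]
scene_25.30 [198.0, 198.0, 198.0] [114, 115, 115, 115, 115, 113, 113, 113, 110, 94, 60, 39, 43, 49, 70, 93, 90, 90, 91, 90, 94, 94]
scene_26.05 [198.0, 198.0, 198.0] [113, 115, 114, 116, 115, 115, 114, 112, 112, 106, 96, 92, 91, 90, 90, 92, 93, 95, 100, 105, 104, 105]
scene_26.70 [198.0, 198.0, 198.0] [113, 114, 116, 115, 115, 113, 112, 112, 112, 106, 94, 91, 90, 90, 92, 91, 93, 100, 105, 105, 104, 105]
scene_27.35.png
side_27.35.png
wrist_27.35.png
```

```bash
cat > hole.py <<'E'
import cv2,numpy as np,glob
ref=cv2.imread('pics/scene_17.6.png',0)
def sub(im,x0,y0,x1,y1):
    t=ref[y0:y1,x0:x1];m=cv2.matchTemplate(im[y0-4:y1+4,x0-4:x1+4],t,cv2.TM_CCOEFF_NORMED);_,s,_,(u,w)=cv2.minMaxLoc(m)
    if not(0<u<8 and 0<w<8): return u-4,w-4,s
    px=lambda a,b,c:(a-c)/(2*(a-2*b+c))
    return round(u-4+px(m[w,u-1],m[w,u],m[w,u+1]),2),round(w-4+px(m[w-1,u],m[w,u],m[w+1,u]),2),round(s,3)
for t in ('scene7','scene_19.6','scene_20.60','scene_23.10','scene_24.20','scene_25.30','scene_26.05','scene_26.70','scene_27.35',*[g[5:-4] for g in sorted(glob.glob('pics/scene_2[89]*.png')+glob.glob('pics/scene_3*.png'))]):
    im=cv2.imread(f'pics/{t}.png',0)
    print(t,'hole',sub(im,145,236,160,250),'left corner',sub(im,116,272,140,302))
E
python3 hole.py
```

```text
scene7 hole (np.float32(-0.46), np.float32(-2.76), 0.574) left corner (np.float32(-0.26), np.float32(-1.38), 0.894)
scene_19.6 hole (np.float32(-0.7), np.float32(-2.91), 0.568) left corner (np.float32(-0.02), np.float32(-0.11), 0.974)
scene_20.60 hole (-3, -4, 0.4979453682899475) left corner (np.float32(-0.05), np.float32(-0.01), 0.959)
scene_23.10 hole (1, -4, 0.7789831161499023) left corner (np.float32(-0.03), np.float32(-0.03), 0.999)
scene_24.20 hole (np.float32(-0.2), np.float32(-0.11), 0.956) left corner (np.float32(-0.03), np.float32(-0.03), 0.999)
scene_25.30 hole (4, -4, 0.3753589391708374) left corner (np.float32(-0.01), np.float32(-0.03), 0.996)
scene_26.05 hole (1, -4, 0.38383060693740845) left corner (np.float32(-0.01), np.float32(-0.04), 0.993)
scene_26.70 hole (np.float32(0.45), np.float32(-3.5), 0.353) left corner (np.float32(-0.01), np.float32(-0.05), 0.992)
scene_27.35 hole (np.float32(0.0), np.float32(-3.0), 0.357) left corner (np.float32(-0.01), np.float32(-0.05), 0.991)
```

```bash
cat > edge.py <<'E'
import cv2,numpy as np,glob
for t in ('scene_17.6','scene_23.10','scene_25.30','scene_26.05','scene_26.70','scene_27.35',*[g[5:-4] for g in sorted(glob.glob('pics/scene_2[89]*.png')+glob.glob('pics/scene_3*.png'))]):
    im=cv2.imread(f'pics/{t}.png',0).astype(float);o=[]
    for y in range(266,284,2):
        r=im[y-1:y+2].mean(0);x0=int(118+(y-256)*.42);w=r[x0-7:x0+9];th=(w[:3].min()+w[-3:].max())/2
        k=[i for i in range(len(w)-1) if w[i]<th<=w[i+1]]
        o.append(x0-7+k[-1]+(th-w[k[-1]])/(w[k[-1]+1]-w[k[-1]]) if k else np.nan)
    print(t,np.round(o,2),'mean',np.nanmean(o).round(3))
E
python3 edge.py
```

```text
scene_17.6 [   nan    nan    nan    nan 129.4  130.12 131.11 131.98 132.81] mean 131.085
scene_23.10 [   nan    nan    nan    nan 129.41 130.12 131.   131.96 132.81] mean 131.061
scene_25.30 [   nan    nan    nan    nan 129.43 130.16 131.1  131.93 132.84] mean 131.09
scene_26.05 [   nan    nan    nan    nan 129.42 130.11 131.05 131.94 132.78] mean 131.059
scene_26.70 [   nan    nan    nan    nan 129.4  130.14 131.01 131.98 132.85] mean 131.079
scene_27.35 [   nan    nan    nan    nan 129.43 130.11 131.11 131.98 132.8 ] mean 131.084
```

>>> carry_out --pt "-0.004 0.02 0 0" --pt "0 0 0 0" --pt "0 0 0 0" --pt "0 0 0 0" --pt "0 0 0 0"

```text
t: 28.0
eef_pos: [483.7, 130.8, 58.2]
tcp_rot: [3.141, 0.0, 0.214]
ft_force: [0.4, -1.4, -1.3]
opening: 0.003
grip_force: 0.8
```

```bash
python3 e.py|head -3; python3 edge.py|tail -2
```

```text
28.0 [483.7 130.8  58.2] [ 0.4 -1.4 -1.3] C -31.0 y -88.39
stop edges col [232.35 266.55]
w from inner/outer [np.float64(61.93), np.float64(62.6)]
scene_27.35 [   nan    nan    nan    nan 129.43 130.11 131.11 131.98 132.8 ] mean 131.084
scene_28.00 [   nan    nan    nan    nan 128.78 129.31 130.54 131.51 132.5 ] mean 130.529
```

>>> carry_out --pt "-0.004 0.02 0 0" --pt "0 0 0 0" --pt "0 0 0 0" --pt "0 0 0 0" --pt "0 0 0 0"

```text
t: 28.65
eef_pos: [483.4, 131.8, 58.2]
tcp_rot: [3.142, 0.0, 0.214]
ft_force: [0.8, -0.8, 0.7]
opening: 0.005
grip_force: 0.7
```

```bash
python3 e.py|head -3; python3 edge.py|tail -2
```

```text
28.65 [483.4 131.8  58.2] [ 0.8 -0.8  0.7] C -31.0 y -87.32
stop edges col [232.3  266.52]
w from inner/outer [np.float64(63.02), np.float64(63.69)]
scene_28.00 [   nan    nan    nan    nan 128.78 129.31 130.54 131.51 132.5 ] mean 130.529
scene_28.65 [   nan    nan    nan    nan 128.3  129.05 130.01 130.84 131.71] mean 129.981
```

>>> carry_out --pt "0.01 -0.05 0 0" --pt "0.04 -0.2 0 0" --pt "0.06 -0.3 0 0" --pt "0.06 -0.3 0 0" --pt "0 -0.2 0.3 0"

```text
t: 29.3
eef_pos: [491.4, 77.8, 72.1]
tcp_rot: [-3.141, 0.003, 0.213]
ft_force: [0.6, -0.4, 1.1]
opening: 0.005
grip_force: 0.0
```

>>> carry_out --pt "0 -0.2 0.8 0" --pt "0 -0.2 1 0" --pt "0 -0.2 1 0" --pt "0 0 0.5 0" --pt "0 0 0 0"

```text
t: 29.8
eef_pos: [493.3, 48.8, 239.7]
tcp_rot: [3.14, -0.006, 0.213]
ft_force: [0.8, -1.4, 0.1]
opening: 0.008
grip_force: 0.0
```

```bash
python3 e.py|head -1; python3 edge.py|tail -1
python3 - <<'E'
from seg import *
t=env.state()['t'];ims={}
for c in ('scene','side'):
    im=cv2.cvtColor(env.read_camera(c),cv2.COLOR_RGB2BGR);ims[c]=im
    for l in ('stop','board_arched','board_pointed','board_stepped'): print(c,l,[(round(q["conf"],2),round(q["position"][1]*560,1),round(q["position"][0]*420,1)) for q in env.look_for(c,l)[:2]])
run({'scene':ims['scene']})
g=ims['scene'].sum(2)//3
print('    ',' '.join(f'{x:3d}' for x in range(168,212,2)))
for y in range(234,266,3): print(y,' '.join(f'{int(g[y:y+3,x:x+2].mean()):3d}' for x in range(168,212,2)))
q=[(0,-57,0),(-8,-57,0),(-8,-57,35)];print(proj('scene',W(*v,B(q))).round(1).tolist())
E
```

```text
29.8 [493.3  48.8 239.7] [ 0.8 -1.4  0.1] C -39.0 y -170.51
scene_29.80 [   nan    nan    nan 130.42 129.25 130.08 130.94 131.79 132.7 ] mean 130.863
scene stop [(0.87, 197.3, 246.0)]
scene board_arched [(0.95, 147.7, 242.7)]
scene board_pointed []
scene board_stepped []
side stop [(0.64, 327.8, 166.3)]
side board_arched [(0.74, 353.2, 143.9), (0.74, 214.6, 272.7)]
side board_pointed [(0.97, 240.1, 226.1), (0.43, 326.5, 170.0)]
side board_stepped [(0.72, 189.5, 259.4)]
scene dy,tilt,gap,roll [ 0.281  0.024  1.862 -0.009] cost 283 nominal 311 area 4217.0
     168 170 172 174 176 178 180 182 184 186 188 190 192 194 196 198 200 202 204 206 208 210
234 168 172 174 175 158  63  82 136 121 113 113 119 126 132 135 119 105 103 106 134 140 145
237 175 177 176 174 170 109  45  68  53  82  97  96  99 107 113 111 107 102 103 119 140 140
240 176 174 172 169 167 123  59  50  83  97  97  96  95 102 111 113 109 103 102 106 120  92
243 170 169 169 173 174 130 104 102 109 112  98  96  95  97 107 116 111 105  95  92  70  41
246 170 173 175 176 177 134 104  95  84  88  88  93  97  95 100 113 116 101  84  85  87  48
249 175 177 178 178 175 136 104 102  86  84  85  91  95  96  95 105 119 112  98  98  98  65
252 178 178 175 170 166 131 102 101  92  82  85  88  95  95  95  98 112 119 109 101  99  87
255 174 169 167 168 154 148 103 103 105  91  85  86  93  94  96  96 103 119 117 104  97  86
258 168 170 170 168 139 110 107 109 110  93  71  82  84  86  88  92  96 110 119  97  64  42
261 170 170 171 174 153 111 111 101  83  71  71  61  48  45  46  50  53  58  59  42  34  34
264 171 175 180 183 174 113  85  72  70  59  46  43  43  43  42  41  38  35  32  34  42  47
[[183.8, 259.3], [186.4, 259.7], [180.8, 244.2]]
```

```bash
cp pics/scene7.png pics/scene_3a.png; python3 edge.py|tail -1
python3 - <<'E'
from seg import *
a=cv2.imread('pics/scene7.png');b=cv2.cvtColor(env.read_camera('scene'),cv2.COLOR_RGB2BGR)
for y in (274,278,282): print(y,a[y,122:142].sum(1)//3,b[y,122:142].sum(1)//3)
# bottom-left edge, arch left edge
for y in (225,240): print(y,a[y,108:126].sum(1)//3,b[y,108:126].sum(1)//3)
for n,im in (('7',a),('now',b)):
    g=im[232:254,142:162].sum(2)/3;w=np.clip(np.median(g)*.6-g,0,None);yy,xx=np.mgrid[232:254,142:162];print(n,'hole',(w*xx).sum()/w.sum(),(w*yy).sum()/w.sum())
w_=env.read_camera('wrist');g=w_.astype(float).sum(2)/3
q=[(-12,-57,35),(-12,-81,35),(-8,-57,35),(-8,-57,60),(0,-57,60)];print(proj('wrist',W(*v,B(q))).round(1).tolist())
for l in('stop','board_arched'):print([(round(q["conf"],2),round(q["position"][1]*560,1),round(q["position"][0]*420,1)) for q in env.look_for('wrist',l)[:2]])
u,r=proj('wrist',W(*v,B([(-8,-57,35)])))[0].astype(int)
for y in range(r-16,r+30,4): print(y,' '.join(f'{int(g[y:y+4,x:x+2].mean()):3d}' for x in range(u-24,u+40,2)))
E
```

```text
scene_3a [   nan    nan    nan 131.32 130.31 131.09 132.03 132.83 133.82] mean 131.901
274 [ 30  38  49  56  58  58  58  63  89 128 167 172 174 175 177 178 179 178
 176 174] [ 30  41  52  57  59  56  66  98 136 169 171 171 173 175 178 178 177 178
 176 175]
278 [ 25  30  34  45  53  54  53  53  52  65  97 137 172 174 173 170 167 166
 166 166] [ 27  30  36  44  53  55  51  49  66 101 144 174 177 174 172 169 166 167
 167 167]
282 [ 24  23  32  36  36  42  51  53  52  49  54  70 101 139 166 167 166 166
 167 169] [ 24  26  29  36  34  45  51  53  48  47  69 107 146 167 167 167 167 167
 168 170]
225 [101 101  98  97  99  99  99 110 146 184 190 186 186 186 186 189 192 190] [101 100  99  98  97  98 102 133 176 189 191 185 186 187 189 193 190 185]
240 [ 62  60  59  59  60  61  61  79 110 141 166 173 171 171 172 172 174 179] [122 116 111 111 112 112 111 118 140 165 173 172 169 170 172 176 179 182]
7 hole 151.53238866396762 242.71659919028338
now hole 150.72433774834434 242.99448123620306
[[187.5, 156.8], [206.5, 156.8], [187.5, 153.6], [181.1, 148.3], [181.3, 141.6]]
[(0.69, 198.4, 174.6)]
[(0
[... 903 characters left out ...]
  42  38  35  32  33  32  33  33  32  33
165  56  56  58  57  56  48  36  33  33  37  46  47  77 101  99  98 101 104 107 111 113  79  41  37  34  34  34  33  34  33  33  34
169  76  77  79  78  66  51  50  51  51  80 114 120 115 112 111 113 114 110  92  75  93  76  42  37  40  36  37  36  36  36  37  36
173  80  81  80  80  65  45  45  46  54  93 117 119 120 123 123 123 124 119  96  53  45  48  42  41  41  37  37  37  38  37  37  37
177  60  61  60  58  43  37  36  36  46  93 121 123 124 124 125 130 132 126  96  53  46  45  43  42  38  37  37  36  38  37  36  38
181  62  62  60  45  38  37  38  36  51 104 123 126 129 132 133 130 127 119  88  49  46  46  46  43  40  37  39  38  38  38  37  39
```

```bash
python3 -c "
from cell import env
print(env.job_done())"
```

```text
the job is handed in; nothing more can be done
None
```

I handed the job in at about 30 s of the 54 s: the round-topped board stands leaning flat on the copy stand's ledge, let go, with the wooden stop pushed against its side edge and the other two boards still in the rack; pushing the stop home moved the board about 2 mm along the ledge from where I had set it centred, and no result came back when I handed it in.

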